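# Reload the label-roll magazine

### The arm

A 6-joint arm with a two-finger parallel gripper is mounted at the origin on the work surface. World frame = base frame: x ahead of the robot, y to its left, z up, the work surface at z = 0. Lengths are in m, angles in rad, forces in N, time in s.
With the tool pointing down it reaches from about 0.375 to 0.975 m from the base axis. Payload 3.8 kg.
Tool frame: the origin (TCP) lies midway between the tips of the shut fingers; the grasp point (between the pads) lies 19 mm behind it; z points along the fingers, y is the line along which they close (so a half turn about z gives the same grasp; the last joint's range is limited). The gripper opens to 85 mm and grips with 20 to 120 N. Pads are 22 mm wide; open, the fingers measure 114 mm over their backs; the gripper's body (76 mm by 85 mm) begins 54 mm behind the grasp point. The pads swing forward as they close: fully open they stand 13 mm farther back than shut.
Start: joints at [-0.037, 0.264, 1.604, -0, 1.274, -0.037], TCP at [0.675, -0, 0.231] pointing down, gripper open.
Joint ranges: [-2.63, 2.63], [-0.94, 2.18], [0.31, 2.57], [-1.31, 4.45], [0, 2.66], [-2.55, 2.55]. Speed limits (rad/s): [2.57, 2.57, 3.14, 3.14, 3.14, 3.14].

### API

Orientations are given as a rotation vector (axis times angle).
In Python, from workcell import bot, read_camera, camera_info, ticket gives the robot as it stands.
- The arm moves only by the tool servo_tool, never from a script. Its argument "targets" is a list of rows, each an object of numbers: "hand": the closure, from -1 (fully open) to 1 (shut); "x", "y", "z": the shift along the tool's x, y, z as a fraction of full scale; "roll": the turn about the tool's z as a fraction of full scale. In form: [{"hand": .., "x": .., "y": .., "z": .., "roll": ..}, ...]. A call has 1 to 10 rows; each row is the pose to reach, as a shift and turn from the pose commanded when the call began, along the tool's axes at that moment, turning the shorter way round; what a row does not reach only later rows make up. Full scale, the value 1, is 50 cm for a shift and 180 degrees for a turn. A row lasts 1/12 s, in which the tool goes at most 41.7 mm and 7.16 degrees, less where a joint would pass 70% of its speed; a pose out of reach is approached as far as the arm can. A call with a number of a shift or a turn outside -1 to 1 is refused whole. A call with a gripper value outside its range is refused whole. The fingers move at their own pace and stop on an object; "grip_force" is the grip in N (left out, the last holds). Time passes only in rows, so rows that repeat a pose let the fingers close. It gives the time, the measured TCP pose, the force, the opening and the grip force at its end, in the units of the state.
- bot.read_state(): the state, without advancing time (a new reading comes with each control period).
- read_camera(name): name is "scene" or "side" or "wrist"; returns the picture (384x512x3 uint8, red, green, blue); there is no depth.
- camera_info(name): a dict with "fx", "fy", "cx", "cy" (pixels), "eye" and "orientation" of the camera in the world; the wrist camera has in their place "T_tool_cam" (4x4, takes a point from camera to tool coordinates, whose origin is the TCP and whose axes are the flange's). Camera axes: x right, y down, z forward; pixel columns grow to the right and rows downward; lengths in m; the calibration is good to about 2 mm. A picture is of the moment at which its call begins: read the wrist's pose just before it. camera_info takes no time and is no camera call.
- ticket.finish_job(): hands the job in; it is judged then, once.
The state is a dict: "time": time; "q": joint angles; "joint_vel": joint speeds; "joint_torque": joint torques, N m; "tool_pos": TCP position; "tcp_rot": TCP orientation; "wrist_force": force on the tool from outside, world axes, zero at the start; "torque": the same for the moment, N m; "width": opening from 0.0 (shut) to 1.0 (fully open); "grip_force": force on a finger pad.
Only numpy, scipy, OpenCV 4.12 (cv2) and the standard library are available. Lean on these libraries where they do the work, as an engineer would, in place of code of your own. Each camera call takes 0.05 s, during which the arm holds its last target. There are 200 camera calls.

### The job

Reload the label magazine: raise its clear hood and swing the yellow stay fully upright to prop it before reaching in, then take every spent cardboard core off its spindle into the light blue tray and seat every fresh white label roll fully down on a spindle of its own, any spindle. Only when all that is done, lay the stay back down flat and lower the hood gently until it is shut. Leave the glassware, bottle, jar and spatula alone.

Things in the scene. Friction and masses are not known exactly. Their poses are not given: they have to be found in the camera images.
- magazine: Label-roll magazine, fixed, yaw varies about 0.1 rad: grey and clear housing 200 x 360 mm, walls 90 mm high, 10 mm thick, open on top under a hinged clear hood. Origin: centre of its underside, at bench height; x to its back (away from the robot), y to its left. Inside, a deck 20 mm above the bench with three upright steel spindles. In front a console 55 mm deep, 45 mm high.
- hood (a joint): Hood angle, rad: 0 shut, limit 1.75 (fully back). Hinged at the back rim; its front edge swings up and back. The hinge is stiff: the hood stays where it is let go (3 to 4 N at the bar moves it). The upright stay keeps it from falling below about 1.42; if the hood is lower than that, the stay meets its black side tab and will not come upright.
- hood_bar (a point): Middle of the hood's red handle bar: round, 12 mm thick, 150 mm long along the magazine's y, between two arms 140 mm apart, 235 mm from the hinge. 41 mm free between it and the hood's edge; 44 mm beneath it to the console when shut. Pinched from above it turns freely between the fingers, so the tool can point down through the whole swing. Moves with the hood.
- hood_hinge (a point): Middle of the hood's hinge line (along the magazine's y), 95 mm above the bench, 90 mm behind the magazine's origin; shut, the bar lies 235 mm in front of it at the same height.
- stay (a joint): Prop stay angle, rad: 0 lying out to the magazine's left (level), 1.58 upright = set. It swings up and towards the magazine about a line along the magazine's x, and stays where left (under 2 N moves it).
- stay_peg (a point): Middle of the graspable part of the stay's yellow peg: a round peg 12 mm thick on the end of the stay arm, pointing along the magazine's -x (to the robot), about 50 mm free length, 105 mm from the pivot line. Moves with the stay. Pinched from above it turns freely between the fingers.
- stay_pivot (a point): The stay's pivot, 85 mm above the bench on the outside of the magazine's left wall; the swing goes about a line through it along the magazine's x. The peg's point lies 34 mm towards the magazine's -x from it.
- spindle0 (a point): Foot of the right-hand spindle, on the deck (20 mm above the bench): steel pin 18 mm thick, 62 mm tall, the top 10 mm tapered to 8 mm. Spindles are 100 mm apart, the outer ones 70 mm from the side walls' insides; takes one roll.
- spindle1 (a point): Foot of the middle spindle, on the deck (20 mm above the bench): steel pin 18 mm thick, 62 mm tall, the top 10 mm tapered to 8 mm. Spindles are 100 mm apart, the outer ones 70 mm from the side walls' insides; takes one roll.
- spindle2 (a point): Foot of the left-hand spindle, on the deck (20 mm above the bench): steel pin 18 mm thick, 62 mm tall, the top 10 mm tapered to 8 mm. Spindles are 100 mm apart, the outer ones 70 mm from the side walls' insides; takes one roll.
- roll0: Fresh label roll: white paper, 60 mm across, 50 mm tall, upright bore 26 mm across. Origin: centre of its underside, z along the bore. Stands on the bench at first. About 120 g. May be absent (None).
- roll1: Fresh label roll: white paper, 60 mm across, 50 mm tall, upright bore 26 mm across. Origin: centre of its underside, z along the bore. Stands on the bench at first. About 120 g. May be absent (None).
- roll2: Fresh label roll: white paper, 60 mm across, 50 mm tall, upright bore 26 mm across. Origin: centre of its underside, z along the bore. Stands on the bench at first. About 120 g. May be absent (None).
- core0: Spent core: brown cardboard tube, 36 mm across, 50 mm tall, bore 26 mm. Origin: centre of its lower end, z along the bore. Sits on a spindle at first. About 30 g. May be absent (None).
- core1: Spent core: brown cardboard tube, 36 mm across, 50 mm tall, bore 26 mm. Origin: centre of its lower end, z along the bore. Sits on a spindle at first. About 30 g. May be absent (None).
- core2: Spent core: brown cardboard tube, 36 mm across, 50 mm tall, bore 26 mm. Origin: centre of its lower end, z along the bore. Sits on a spindle at first. About 30 g. May be absent (None).
- tray: Light blue open tray for spent cores, 120 x 180 mm outside, 45 mm high, walls and floor 5 mm; loose, about 0.5 kg. Origin: centre of its underside, x along its 120 mm side. To its left, between the magazine and the robot, a fixed black timer box 110 x 70 mm, 48 mm tall, is not used.
- beaker0: glass beaker, 54 mm across the rim, 70 mm tall, standing near the fresh rolls; leave it alone. Origin: centre of its foot.
- beaker1: glass beaker, 54 mm across, 70 mm tall, to the right of the magazine; leave it alone. Origin: centre of its foot.
- beaker2: glass beaker, 54 mm across, 70 mm tall, behind the magazine; leave it alone. Origin: centre of its foot.
- bottle: white bottle with orange label and blue cap, 62 mm across, 160 mm tall, right of the magazine; leave it alone. Origin: centre of its foot.
- jar: amber jar with black cap, 70 mm across, 90 mm tall; leave it alone. Origin: centre of its foot.
- spatula: steel lab spatula lying flat, 190 mm long along its x; leave it alone. Origin: middle of its handle-to-blade length, at bench height.
Mind the look-alikes: they are no part of the job. Leave any pink look-alike of the roll1 alone.

How it is judged:
By the outcome, as a careful person would: the job done as asked, in the order asked, and still so for the second after the job is handed in, with the robot touching nothing.
Of roll0, roll1, roll2 only 2 to 3 are there at a start; the rules pass over those that are not, and their reading is None.
Of core0, core1, core2 only 1 to 2 are there at a start; the rules pass over those that are not, and their reading is None.
At some moment in a run one of roll0, roll1, roll2, tray may be knocked a few centimetres aside while the robot is not near it.
It also fails if it takes over 210 s, if anything falls off the work surface, if the arm or the gripper's body presses on something with over 40 N, if the wrist force passes 120 N, or if a joint passes its speed limit or range.

## Working session

There is one attempt and no reset: what is moved stays moved. The work goes in short steps, Python scripts to look and compute and a tool call to move; the robot and the scene stay as the last step left them, time stands still between calls to the robot, and variables do not carry over. Pictures are saved under pics/ and viewed, at most 14 in all, crops included, and the job is handed in when it is done.

Besides the shell and the picture viewer there is one more tool, called after ">>>" by a JSON object that holds its "op" and its "data", one argument or row to a line. servo_tool: Moves the arm, as the interface text tells. Its arguments: {"type":"object","properties":{"targets":{"type":"array"},"grip_force":{"type":"number"}},"required":["targets"]}

```bash
mkdir -p pics; ls; python3 - <<'E'
from workcell import bot, read_camera, camera_info
import cv2
s=bot.read_state();print({k:s[k] for k in('time','tool_pos','tcp_rot','width','wrist_force')})
for n in('scene','side','wrist'):
    print(n,camera_info(n)); cv2.imwrite(f'pics/{n}0.png',cv2.cvtColor(read_camera(n),cv2.COLOR_RGB2BGR))
E
```

```text
pics
{'time': 0.0, 'tool_pos': array([6.74258482e-01, 2.72693418e-05, 2.29950769e-01]), 'tcp_rot': array([-2.22029796, -2.22027653,  0.00240925]), 'width': 0.9976059440471379, 'wrist_force': array([ 0.33101396, -0.08957587, -0.53967608])}
scene {'fx': 413.5112628934265, 'fy': 413.5112628934265, 'cx': 252.40223442971788, 'cy': 192.24069905842927, 'eye': array([1.55965311, 0.18992778, 0.77858682]), 'orientation': array([-1.49635242, -1.80943689,  0.96963556])}
side {'fx': 384.64878441848515, 'fy': 384.64878441848515, 'cx': 262.12310625441825, 'cy': 188.5028008558438, 'eye': array([ 0.4757024 , -0.86201349,  0.89080316]), 'orientation': array([-2.31860648,  0.12407678, -0.05094474])}
wrist {'fx': 282.5190497404017, 'fy': 282.5190497404017, 'cx': 251.97699218111364, 'cy': 186.0743783085143, 'T_tool_cam': array([[-3.73929090e-04, -9.55035356e-01, -2.96491702e-01,
         7.63558169e-02],
       [ 9.99998593e-01,  1.27677640e-04, -1.67244217e-03,
        -4.17693227e-04],
       [ 1.63509676e-03, -2.96491910e-01,  9.55033965e-01,
        -1.43676218e-01],
       [ 0.00000000e+00,  0.00000000e+00,  0.00000000e+00,
         1.00000000e+00]])}
```

View pics/scene0.png

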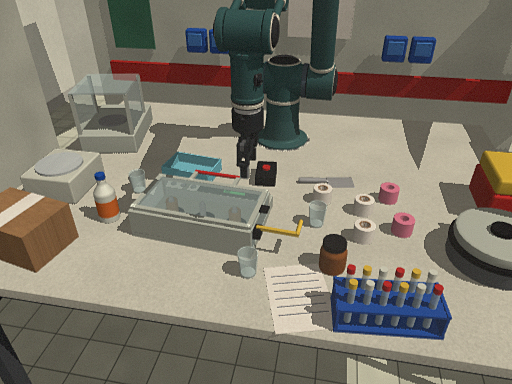

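View pics/side0.png

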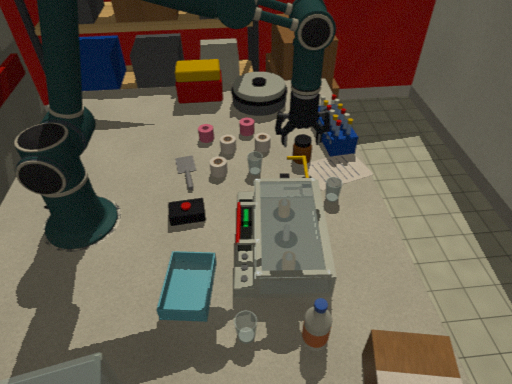

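View pics/wrist0.png

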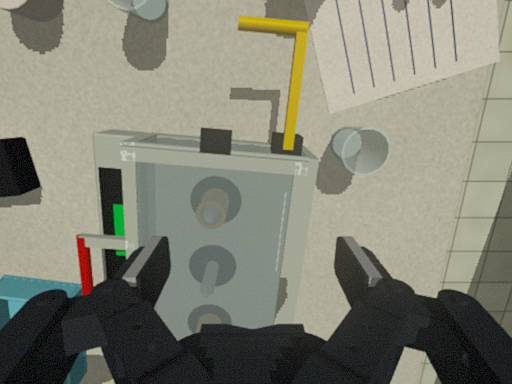

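```bash
cat > h.py <<'E'
import numpy as np, cv2
from scipy.spatial.transform import Rotation as R
from workcell import bot, read_camera, camera_info
def cam(n,s=None):
    c=camera_info(n)
    if n=='wrist':
        T=np.eye(4);T[:3,:3]=R.from_rotvec(s['tcp_rot']).as_matrix();T[:3,3]=s['tool_pos'];T=T@c['T_tool_cam']
        return c,T[:3,:3],T[:3,3]
    return c,R.from_rotvec(c['orientation']).as_matrix(),np.array(c['eye'])
def ray(n,uv,s=None):
    c,M,o=cam(n,s);d=M@[(uv[0]-c['cx'])/c['fx'],(uv[1]-c['cy'])/c['fy'],1.]
    return o,d/np.linalg.norm(d)
def plane(n,uv,z,s=None):
    o,d=ray(n,uv,s);return o+d*(z-o[2])/d[2]
def tri(*rays):
    A=0;b=0
    for o,d in rays:
        P=np.eye(3)-np.outer(d,d);A=A+P;b=b+P@o
    p=np.linalg.solve(A,b)
    return p,max(np.linalg.norm((np.eye(3)-np.outer(d,d))@(p-o)) for o,d in rays)
def proj(n,p,s=None):
    c,M,o=cam(n,s);q=M.T@(np.array(p)-o);return np.array([c['fx']*q[0]/q[2]+c['cx'],c['fy']*q[1]/q[2]+c['cy']])
def hsv(im): return cv2.cvtColor(im,cv2.COLOR_RGB2HSV)
def blobs(mask,amin=15,roi=None):
    m=mask.astype(np.uint8)
    if roi:
        z=np.zeros_like(m);x0,y0,x1,y1=roi;z[y0:y1,x0:x1]=m[y0:y1,x0:x1];m=z
    k,l,st,c=cv2.connectedComponentsWithStats(m)
    return [(c[i].round(1),st[i],np.argwhere(l==i)[:,::-1]) for i in range(1,k) if st[i][4]>=amin]
def ends(p):
    c=p.mean(0);u=np.linalg.svd(p-c,full_matrices=False)[2][0];t=(p-c)@u
    return c+u*t.min(),c+u*t.max()
def snap(n):
    s=bot.read_state();im=read_camera(n);return s,im
def save(im,f): cv2.imwrite('pics/'+f,cv2.cvtColor(im,cv2.COLOR_RGB2BGR))
E
python3 - <<'E'
from h import *
s=bot.read_state()
I={n:cv2.cvtColor(cv2.imread(f'pics/{n}0.png'),cv2.COLOR_BGR2RGB) for n in('scene','side','wrist')}
roi={'scene':(130,150,450,270),'side':(150,110,345,330),'wrist':(60,0,400,300)}
for n,im in I.items():
    h=hsv(im).astype(int);H,S,V=h[...,0],h[...,1],h[...,2]
    for nm,m in dict(red=((H<6)|(H>174))&(S>150)&(V>90),yel=(abs(H-24)<6)&(S>150)&(V>90),tray=(abs(H-95)<8)&(S>70)&(V>60),white=(S<45)&(V>195),pink=(H>150)&(H<176)&(S>60)&(S<170)).items():
        for c,st,p in blobs(m,20,roi[n]):
            e=ends(p);print(n,nm,c,st,e[0].round(1),e[1].round(1))
E
```

```text
scene red [266.  166.7] [262 164   9   7  42] [262.1 165.7] [269.6 167.7]
scene red [216.9 173.8] [195 170  45   8 112] [194.9 170.6] [238.9 177. ]
scene red [351.1 267. ] [348 264   8   6  34] [347.9 266.4] [354.9 267.6]
scene yel [281.9 229.3] [256 220  47  17 237] [301.9 229.6] [255.9 228.8]
scene yel [367.2 267.6] [364 266   8   4  29] [363.9 267.2] [371.1 268.1]
scene tray [189.8 164.1] [162 152  60  25 983] [161.7 165.5] [220.7 162.6]
scene tray [204.9 176.7] [196 174  19   6  77] [196.1 175.8] [213.9 177.6]
scene white [265.3 185.4] [247 178  33  13  60] [279.1 184.7] [247.2 186.3]
scene white [322.9 187.8] [314 183  19  10  89] [313.9 186.5] [331.9 189. ]
scene white [364.7 198.7] [355 193  20  12 108] [355.3 196. ] [373.9 201.3]
scene white [365.  224.5] [355 217  21  15 141] [355.1 221.8] [375.2 227.3]
scene white [134.1 237.6] [130 235  12   6  27] [129.7 236.7] [141.2 238.9]
scene white [264.8 252.7] [257 250  21   6  37] [256.9 252.2] [277.  253.5]
scene white [286.8 267.4] [263 264  47   6 183] [309.  267.1] [263.  267.7]
scene white [383.2 267.9] [380 266   8   4  20] 
[... 612 characters left out ...]
06.  141.2]
wrist red [ 84.4 266.6] [ 77 238  16  57 561] [ 81.  237.5] [ 87.7 293.9]
wrist yel [285.7  63.6] [ 239   16   70  135 2108] [276.1   9.4] [300.8 148.3]
wrist tray [ 70.7 289. ] [ 60 282  22  16 251] [ 59.  284.5] [ 81.7 293.2]
wrist white [351.2  53.8] [ 311    0   89  113 4421] [340.9  -2.7] [360.8 106.8]
wrist white [392.3  24.7] [384   0  16  57 394] [388.7  -0.7] [396.8  55.5]
wrist white [363.8  55.8] [361  52   6   7  22] [366.   52.7] [361.8  58.6]
wrist white [396.6  65.2] [393  54   7  23 102] [396.4  54. ] [396.7  76. ]
wrist white [123.9 154.8] [121 151   8  10  34] [124.1 150.9] [123.5 159.9]
wrist white [299.  166.9] [296 163   6  11  23] [298.4 162.7] [299.7 172.8]
```

```bash
python3 - <<'E'
from h import *
s=bot.read_state()
# bar ends
a=tri(ray('scene',(239,177)),ray('side',(238.8,202)));b=tri(ray('scene',(195.2,171)),ray('side',(237.1,242)))
w=tri(ray('scene',(239,177)),ray('side',(238.8,202)),ray('wrist',(81,238),s))
print('bar L',a,w,'R',b,np.linalg.norm(a[0]-b[0]))
# bar line by planes through each view at z=.095
for n,l in dict(scene=[(239,177),(195.2,171)],side=[(238.8,202),(237.1,242)]).items(): print(n,[plane(n,p,.095).round(4) for p in l])
print('wrist',[plane('wrist',p,.095,s).round(4) for p in[(81,238),(87.7,294)]])
print('peg tip/elbow',plane('wrist',(240,22),.085,s),plane('wrist',(305,27),.085,s),plane('wrist',(289,150),.085,s))
print(tri(ray('wrist',(240,22),s),ray('side',(288,157.5))),tri(ray('wrist',(240,22),s),ray('scene',(300.5,221))))
print('spindle mid foot?',plane('wrist',(205,291),.02,s),'top',plane('wrist',(213,266),.082,s),'core0 top',plane('wrist',(211,212),.07,s))
# rolls: white top in scene
for u in[(322.9,187.8),(364.7,198.7),(365,224.5)]: print('roll',plane('scene',u,.05).round(3))
for u in[(228,140),(262,138),(218,163)]: print('roll side',plane('side',u,.05).round(3))
im=cv2.imread('pics/side0.png')[110:345,150:350];save(cv2.resize(im,None,fx=3,fy=2.5,interpolation=cv2.INTER_CUBIC)[:,:,::-1],'sidez.png')
E
```

```text
bar L (array([ 0.49059783, -0.06604344,  0.09678085]), np.float64(0.0005972228125752899)) (array([ 0.48975307, -0.06700015,  0.09793261]), np.float64(0.0021533034828642816)) R (array([ 0.47712613, -0.21297692,  0.09492885]), np.float64(0.0008324962959086218)) 0.1475613932652421
scene [array([ 0.4887, -0.0669,  0.095 ]), array([ 0.4784, -0.2132,  0.095 ])]
side [array([ 0.4903, -0.0635,  0.095 ]), array([ 0.4767, -0.2121,  0.095 ])]
wrist [array([ 0.4854, -0.0701,  0.095 ]), array([ 0.4801, -0.1432,  0.095 ])]
peg tip/elbow [0.66241826 0.14256545 0.085     ] [0.72158231 0.13845693 0.085     ] [0.71135571 0.02561389 0.085     ]
(array([0.66530974, 0.14185369, 0.08430465]), np.float64(0.003031230159268559)) (array([0.66234676, 0.14293979, 0.08372321]), np.float64(8.18145873201141e-05))
spindle mid foot? [ 0.60324873 -0.19650171  0.02      ] top [ 0.62693333 -0.11356339  0.082     ] core0 top [ 0.62563377 -0.04947344  0.07      ]
roll [0.434 0.194 0.05 ]
roll [0.472 0.324 0.05 ]
roll [0.602 0.321 0.05 ]
roll side [0.471 0.31  0.05 ]
roll side [0.598 0.309 0.05 ]
roll side [0.431 0.179 0.05 ]
```

View pics/sidez.png

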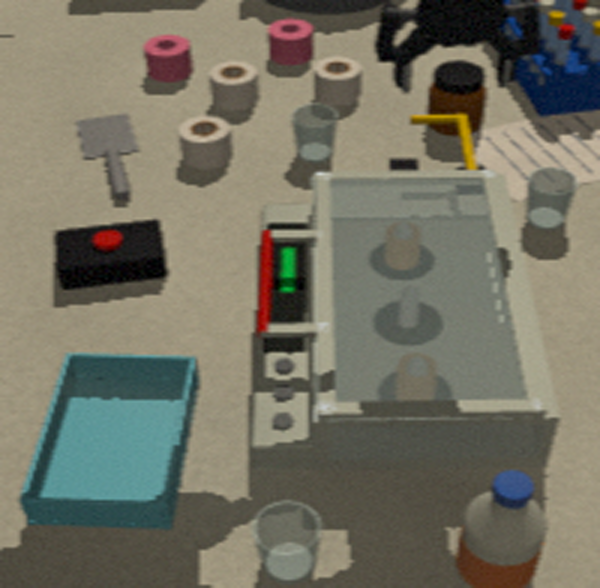

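>>> {"op": "servo_tool", "data": {
  "targets": [
    {"hand": 0.2, "x": -0.278, "y": -0.382, "z": 0.03, "roll": 0.027},
    {"hand": 0.2, "x": -0.278, "y": -0.382, "z": 0.03, "roll": 0.027},
    {"hand": 0.2, "x": -0.278, "y": -0.382, "z": 0.03, "roll": 0.027},
    {"hand": 0.2, "x": -0.278, "y": -0.382, "z": 0.03, "roll": 0.027},
    {"hand": 0.2, "x": -0.278, "y": -0.382, "z": 0.03, "roll": 0.027},
    {"hand": 0.2, "x": -0.278, "y": -0.382, "z": 0.03, "roll": 0.027},
    {"hand": 0.2, "x": -0.278, "y": -0.382, "z": 0.03, "roll": 0.027},
    {"hand": 0.2, "x": -0.278, "y": -0.382, "z": 0.03, "roll": 0.027},
    {"hand": 0.2, "x": -0.278, "y": -0.382, "z": 0.03, "roll": 0.027}
  ]
}}

```text
time: 0.9
tool_pos: [0.4844, -0.139, 0.2165]
tcp_rot: [2.314, 2.124, 0.001]
wrist_force: [0.0, 0.0, 0.3]
width: 0.399
grip_force: 0.0
```

```bash
cat >> h.py <<'E'
# magazine frame: x axis MX, y axis MY
def redmask(im):
    h=hsv(im).astype(int);return ((h[...,0]<6)|(h[...,0]>174))&(h[...,1]>150)&(h[...,2]>90)
def to(p,s=None):
    """shift of a world point from the TCP in tool axes, in full-scale units"""
    s=s or bot.read_state();return (R.from_rotvec(s['tcp_rot']).as_matrix().T@(np.array(p)-s['tool_pos'])/.5).round(4)
E
python3 - <<'E'
from h import *
s,im=snap('wrist');print(s['tool_pos'],s['tcp_rot'],s['width'])
save(im,'w1.png')
for c,st,p in blobs(redmask(im),60):
    e=ends(p);print(c,st,[plane('wrist',q,.095,s).round(4) for q in (*e,c)])
print(to((.4835,-.139,.076)))
E
```

```text
[ 0.48440376 -0.13896924  0.21648494] [2.31402459e+00 2.12408195e+00 1.31539584e-03] 0.399475201097327
[86.4 58.3] [ 71  43  32  31 786] [array([ 0.3416, -0.0085,  0.095 ]), array([ 0.3601, -0.0273,  0.095 ]), array([ 0.3507, -0.0177,  0.095 ])]
[250.3 175.7] [ 245  103   12  151 1671] [array([ 0.4883, -0.0667,  0.095 ]), array([ 0.4751, -0.2188,  0.095 ]), array([ 0.4824, -0.1342,  0.095 ])]
[-0.0009 -0.0029  0.2811]
```

>>> {"op": "servo_tool", "data": {
  "targets": [
    {"hand": 0.2, "x": 0, "y": -0.003, "z": 0.08},
    {"hand": 0.2, "x": 0, "y": -0.003, "z": 0.15},
    {"hand": 0.2, "x": 0, "y": -0.003, "z": 0.22},
    {"hand": 0.2, "x": 0, "y": -0.003, "z": 0.26},
    {"hand": 0.2, "x": 0, "y": -0.003, "z": 0.28},
    {"hand": 0.2, "x": 0, "y": -0.003, "z": 0.28},
    {"hand": 0.9, "x": 0, "y": -0.003, "z": 0.28},
    {"hand": 0.9, "x": 0, "y": -0.003, "z": 0.28},
    {"hand": 0.9, "x": 0, "y": -0.003, "z": 0.28},
    {"hand": 0.9, "x": 0, "y": -0.003, "z": 0.28}
  ],
  "grip_force": 30
}}

```text
invalid input
```

>>> {"op": "servo_tool", "data": {
  "targets": [
    {"hand": 0.2, "x": 0, "y": -0.003, "z": 0.08, "roll": 0},
    {"hand": 0.2, "x": 0, "y": -0.003, "z": 0.15, "roll": 0},
    {"hand": 0.2, "x": 0, "y": -0.003, "z": 0.22, "roll": 0},
    {"hand": 0.2, "x": 0, "y": -0.003, "z": 0.26, "roll": 0},
    {"hand": 0.2, "x": 0, "y": -0.003, "z": 0.28, "roll": 0},
    {"hand": 0.2, "x": 0, "y": -0.003, "z": 0.28, "roll": 0},
    {"hand": 1, "x": 0, "y": -0.003, "z": 0.28, "roll": 0},
    {"hand": 1, "x": 0, "y": -0.003, "z": 0.28, "roll": 0},
    {"hand": 1, "x": 0, "y": -0.003, "z": 0.28, "roll": 0},
    {"hand": 1, "x": 0, "y": -0.003, "z": 0.28, "roll": 0}
  ],
  "grip_force": 30
}}

```text
time: 1.78
tool_pos: [0.4828, -0.1389, 0.0777]
tcp_rot: [2.313, 2.125, 0.0]
wrist_force: [-5.1, 1.2, 4.2]
width: 0.125
grip_force: 29.6
```

```bash
python3 - <<'E'
from h import *
s=bot.read_state();print(s['time'],s['tool_pos'],s['width'],s['grip_force'],s['wrist_force'])
t=np.linspace(0,1.6,31)[1:]
for a in t: print(round(a,3),(.235*(1-np.cos(a))/.5).round(3),(-.235*np.sin(a)/.5).round(3),end=' | ')
E
```

```text
1.7833 [ 0.48276506 -0.13887406  0.07771419] 0.12497888959438426 29.56926316022873 [-5.09739533  1.23851446  4.17447258]
0.053 0.001 -0.025 | 0.107 0.003 -0.05 | 0.16 0.006 -0.075 | 0.213 0.011 -0.1 | 0.267 0.017 -0.124 | 0.32 0.024 -0.148 | 0.373 0.032 -0.171 | 0.427 0.042 -0.195 | 0.48 0.053 -0.217 | 0.533 0.065 -0.239 | 0.587 0.079 -0.26 | 0.64 0.093 -0.281 | 0.693 0.109 -0.3 | 0.747 0.125 -0.319 | 0.8 0.143 -0.337 | 0.853 0.161 -0.354 | 0.907 0.18 -0.37 | 0.96 0.2 -0.385 | 1.013 0.221 -0.399 | 1.067 0.243 -0.412 | 1.12 0.265 -0.423 | 1.173 0.288 -0.433 | 1.227 0.311 -0.442 | 1.28 0.335 -0.45 | 1.333 0.359 -0.457 | 1.387 0.384 -0.462 | 1.44 0.409 -0.466 | 1.493 0.434 -0.469 | 1.547 0.459 -0.47 | 1.6 0.484 -0.47 |
```

>>> {"op": "servo_tool", "data": {
  "targets": [
    {"hand": 1, "x": 0, "y": 0.001, "z": -0.025, "roll": 0},
    {"hand": 1, "x": 0, "y": 0.003, "z": -0.05, "roll": 0},
    {"hand": 1, "x": 0, "y": 0.006, "z": -0.075, "roll": 0},
    {"hand": 1, "x": 0, "y": 0.011, "z": -0.1, "roll": 0},
    {"hand": 1, "x": 0, "y": 0.017, "z": -0.124, "roll": 0},
    {"hand": 1, "x": 0, "y": 0.024, "z": -0.148, "roll": 0},
    {"hand": 1, "x": 0, "y": 0.032, "z": -0.171, "roll": 0},
    {"hand": 1, "x": 0, "y": 0.042, "z": -0.195, "roll": 0},
    {"hand": 1, "x": 0, "y": 0.053, "z": -0.217, "roll": 0},
    {"hand": 1, "x": 0, "y": 0.065, "z": -0.239, "roll": 0}
  ]
}}

```text
time: 2.62
tool_pos: [0.5132, -0.1415, 0.1965]
tcp_rot: [-2.311, -2.123, 0.005]
wrist_force: [-8.7, 0.7, -0.3]
width: 0.124
grip_force: 29.2
```

>>> {"op": "servo_tool", "data": {
  "targets": [
    {"hand": 1, "x": 0, "y": 0.014, "z": -0.021, "roll": 0},
    {"hand": 1, "x": 0, "y": 0.028, "z": -0.042, "roll": 0},
    {"hand": 1, "x": 0, "y": 0.044, "z": -0.061, "roll": 0},
    {"hand": 1, "x": 0, "y": 0.06, "z": -0.08, "roll": 0},
    {"hand": 1, "x": 0, "y": 0.078, "z": -0.098, "roll": 0},
    {"hand": 1, "x": 0, "y": 0.096, "z": -0.115, "roll": 0},
    {"hand": 1, "x": 0, "y": 0.115, "z": -0.131, "roll": 0},
    {"hand": 1, "x": 0, "y": 0.135, "z": -0.146, "roll": 0},
    {"hand": 1, "x": 0, "y": 0.156, "z": -0.16, "roll": 0},
    {"hand": 1, "x": 0, "y": 0.178, "z": -0.173, "roll": 0}
  ]
}}

```text
time: 3.45
tool_pos: [0.6037, -0.1493, 0.2873]
tcp_rot: [2.312, 2.124, 0.001]
wrist_force: [-10.4, 2.0, 11.4]
width: 0.126
grip_force: 30.4
```

>>> {"op": "servo_tool", "data": {
  "targets": [
    {"hand": 1, "x": 0, "y": 0.022, "z": -0.011, "roll": 0},
    {"hand": 1, "x": 0, "y": 0.045, "z": -0.021, "roll": 0},
    {"hand": 1, "x": 0, "y": 0.068, "z": -0.03, "roll": 0},
    {"hand": 1, "x": 0, "y": 0.092, "z": -0.038, "roll": 0},
    {"hand": 1, "x": 0, "y": 0.116, "z": -0.045, "roll": 0},
    {"hand": 1, "x": 0, "y": 0.141, "z": -0.05, "roll": 0},
    {"hand": 1, "x": 0, "y": 0.166, "z": -0.054, "roll": 0},
    {"hand": 1, "x": 0, "y": 0.191, "z": -0.057, "roll": 0},
    {"hand": 1, "x": 0, "y": 0.216, "z": -0.058, "roll": 0},
    {"hand": 1, "x": 0, "y": 0.241, "z": -0.058, "roll": 0}
  ]
}}

```text
time: 4.28
tool_pos: [0.7255, -0.1598, 0.3148]
tcp_rot: [2.311, 2.122, 0.004]
wrist_force: [-3.2, 0.7, 6.1]
width: 0.122
grip_force: 31.5
```

>>> {"op": "servo_tool", "data": {
  "targets": [
    {"hand": 1, "x": 0, "y": 0.015, "z": 0, "roll": 0},
    {"hand": 1, "x": 0, "y": 0.03, "z": 0.001, "roll": 0},
    {"hand": 1, "x": 0, "y": 0.04, "z": 0.003, "roll": 0},
    {"hand": 1, "x": 0, "y": 0.04, "z": 0.003, "roll": 0},
    {"hand": 0.3, "x": 0, "y": 0.04, "z": 0.003, "roll": 0},
    {"hand": 0.3, "x": 0, "y": 0.04, "z": 0.003, "roll": 0},
    {"hand": 0.3, "x": 0, "y": 0.04, "z": -0.03, "roll": 0},
    {"hand": 0.3, "x": 0, "y": 0.04, "z": -0.1, "roll": 0},
    {"hand": 0.3, "x": 0, "y": 0.04, "z": -0.1, "roll": 0}
  ]
}}

```text
time: 5.03
tool_pos: [0.7455, -0.1614, 0.3682]
tcp_rot: [2.308, 2.12, 0.009]
wrist_force: [0.5, 0.2, 2.4]
width: 0.348
grip_force: 0.0
```

```bash
python3 - <<'E'
from h import *
s=bot.read_state();print(s['tool_pos'],s['width'],s['q'].round(2))
print('peg above',to((.681,.1415,.2)))
s,im=snap('side');save(im,'side1.png')
for p in [(302,148)]: print('jar',plane('side',p,.09))
print('beaker0',plane('side',(254,156),.07))
E
```

```text
[ 0.7455043  -0.16139549  0.36819645] 0.3480325348391934 [-0.25  0.39  1.2   0.    1.55 -0.16]
peg above [ 0.5931 -0.183   0.3339]
jar [0.72275556 0.1802354  0.09      ]
beaker0 [0.55657811 0.17934185 0.07      ]
```

View pics/side1.png

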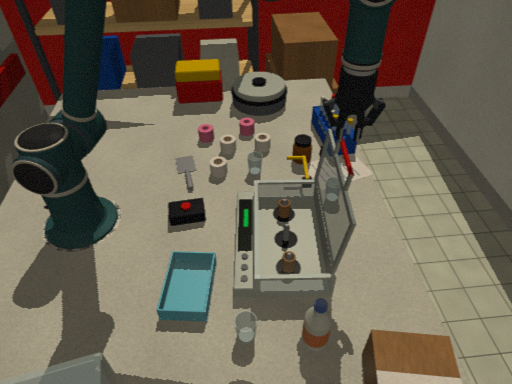

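>>> {"op": "servo_tool", "data": {
  "targets": [
    {"hand": 0.5, "x": 0.593, "y": -0.183, "z": 0, "roll": -0.36},
    {"hand": 0.5, "x": 0.593, "y": -0.183, "z": 0, "roll": -0.36},
    {"hand": 0.5, "x": 0.593, "y": -0.183, "z": 0, "roll": -0.36},
    {"hand": 0.5, "x": 0.593, "y": -0.183, "z": 0, "roll": -0.36},
    {"hand": 0.5, "x": 0.593, "y": -0.183, "z": 0.1, "roll": -0.36},
    {"hand": 0.5, "x": 0.593, "y": -0.183, "z": 0.2, "roll": -0.36},
    {"hand": 0.5, "x": 0.593, "y": -0.183, "z": 0.3, "roll": -0.36},
    {"hand": 0.5, "x": 0.593, "y": -0.183, "z": 0.3, "roll": -0.36},
    {"hand": 0.5, "x": 0.593, "y": -0.183, "z": 0.3, "roll": -0.36},
    {"hand": 0.5, "x": 0.593, "y": -0.183, "z": 0.3, "roll": -0.36}
  ]
}}

```text
time: 5.92
tool_pos: [0.6714, 0.1453, 0.2017]
tcp_rot: [-0.8, -3.024, 0.006]
wrist_force: [-1.0, -0.8, -2.7]
width: 0.252
grip_force: 0.0
```

>>> {"op": "servo_tool", "data": {
  "targets": [
    {"hand": 0.5, "x": 0, "y": 0, "z": 0, "roll": -0.14},
    {"hand": 0.5, "x": 0, "y": 0, "z": 0, "roll": -0.14},
    {"hand": 0.5, "x": 0, "y": 0, "z": 0, "roll": -0.14},
    {"hand": 0.5, "x": 0, "y": 0, "z": 0, "roll": -0.14},
    {"hand": 0.5, "x": 0, "y": 0, "z": 0, "roll": -0.14}
  ]
}}

```text
time: 6.33
tool_pos: [0.6778, 0.1417, 0.2115]
tcp_rot: [0.133, 3.138, -0.0]
wrist_force: [-0.5, -0.1, 0.4]
width: 0.246
grip_force: 0.0
```

```bash
cat >> h.py <<'E'
def yelmask(im):
    h=hsv(im).astype(int);return (abs(h[...,0]-24)<6)&(h[...,1]>150)&(h[...,2]>90)
E
python3 - <<'E'
from h import *
s,im=snap('wrist');print(s['tool_pos'],s['width'],s['q'].round(2),R.from_rotvec(s['tcp_rot']).as_matrix().round(3))
save(im,'w2.png')
for c,st,p in blobs(yelmask(im),60): print(c,st)
print('jar',tri(ray('side',(302,139)),ray('scene',(335,243))))
print('peg',to((.681,.1415,.0665)))
E
```

```text
[0.67778534 0.14170375 0.21147593] 0.24605814467508622 [ 0.17  0.31  1.58 -0.    1.25 -1.32] [[-0.996  0.085  0.001]
 [ 0.085  0.996 -0.   ]
 [-0.001 -0.    -1.   ]]
[212.3 209.3] [ 141  163  115   62 1724]
jar (array([0.73479696, 0.23872787, 0.08358868]), np.float64(0.001505593952206886))
peg [-6.3e-03  2.0e-04  2.9e-01]
```

View pics/w2.png

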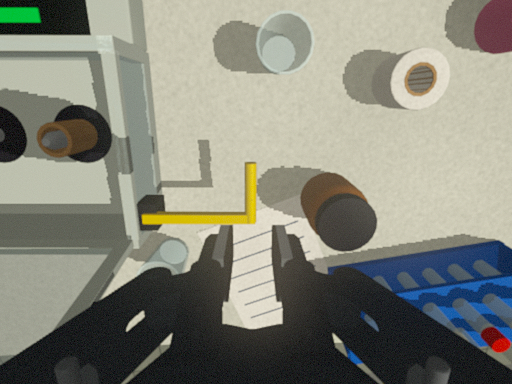

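>>> {"op": "servo_tool", "data": {
  "targets": [
    {"hand": 0.5, "x": -0.006, "y": 0, "z": 0.08, "roll": 0},
    {"hand": 0.5, "x": -0.006, "y": 0, "z": 0.15, "roll": 0},
    {"hand": 0.5, "x": -0.006, "y": 0, "z": 0.22, "roll": 0},
    {"hand": 0.5, "x": -0.006, "y": 0, "z": 0.27, "roll": 0},
    {"hand": 0.5, "x": -0.006, "y": 0, "z": 0.288, "roll": 0},
    {"hand": 0.5, "x": -0.006, "y": 0, "z": 0.288, "roll": 0},
    {"hand": 1, "x": -0.006, "y": 0, "z": 0.288, "roll": 0},
    {"hand": 1, "x": -0.006, "y": 0, "z": 0.288, "roll": 0},
    {"hand": 1, "x": -0.006, "y": 0, "z": 0.288, "roll": 0},
    {"hand": 1, "x": -0.006, "y": 0, "z": 0.288, "roll": 0}
  ]
}}

```text
time: 7.22
tool_pos: [0.68, 0.1398, 0.0689]
tcp_rot: [-0.135, -3.137, 0.004]
wrist_force: [-4.3, -6.0, -2.5]
width: 0.123
grip_force: 29.2
```

```bash
python3 - <<'E'
from h import *
s=bot.read_state();print(s['tool_pos'],s['width'],s['grip_force'],s['wrist_force'])
t=np.linspace(0,1.58,21)[1:]
for a in t: print(round(a,3),(-.105*(1-np.cos(a))/.5).round(3),(-.105*np.sin(a)/.5).round(3),end=' | ')
E
```

```text
[0.67998599 0.13982561 0.06894502] 0.12321253075989637 29.16477531194687 [-4.28370052 -5.96553281 -2.47176083]
0.079 -0.001 -0.017 | 0.158 -0.003 -0.033 | 0.237 -0.006 -0.049 | 0.316 -0.01 -0.065 | 0.395 -0.016 -0.081 | 0.474 -0.023 -0.096 | 0.553 -0.031 -0.11 | 0.632 -0.041 -0.124 | 0.711 -0.051 -0.137 | 0.79 -0.062 -0.149 | 0.869 -0.074 -0.16 | 0.948 -0.088 -0.171 | 1.027 -0.101 -0.18 | 1.106 -0.116 -0.188 | 1.185 -0.131 -0.195 | 1.264 -0.147 -0.2 | 1.343 -0.163 -0.205 | 1.422 -0.179 -0.208 | 1.501 -0.195 -0.209 | 1.58 -0.212 -0.21 |
```

>>> {"op": "servo_tool", "data": {
  "targets": [
    {"hand": 1, "x": 0, "y": -0.001, "z": -0.017, "roll": 0},
    {"hand": 1, "x": 0, "y": -0.003, "z": -0.033, "roll": 0},
    {"hand": 1, "x": 0, "y": -0.006, "z": -0.049, "roll": 0},
    {"hand": 1, "x": 0, "y": -0.01, "z": -0.065, "roll": 0},
    {"hand": 1, "x": 0, "y": -0.016, "z": -0.081, "roll": 0},
    {"hand": 1, "x": 0, "y": -0.023, "z": -0.096, "roll": 0},
    {"hand": 1, "x": 0, "y": -0.031, "z": -0.11, "roll": 0},
    {"hand": 1, "x": 0, "y": -0.041, "z": -0.124, "roll": 0},
    {"hand": 1, "x": 0, "y": -0.051, "z": -0.137, "roll": 0},
    {"hand": 1, "x": 0, "y": -0.062, "z": -0.149, "roll": 0}
  ]
}}

```text
time: 8.05
tool_pos: [0.6775, 0.1109, 0.1433]
tcp_rot: [-0.134, -3.139, -0.001]
wrist_force: [-3.0, -0.5, -4.7]
width: 0.132
grip_force: 29.1
```

>>> {"op": "servo_tool", "data": {
  "targets": [
    {"hand": 1, "x": 0, "y": -0.012, "z": -0.011, "roll": 0},
    {"hand": 1, "x": 0, "y": -0.026, "z": -0.022, "roll": 0},
    {"hand": 1, "x": 0, "y": -0.039, "z": -0.031, "roll": 0},
    {"hand": 1, "x": 0, "y": -0.054, "z": -0.039, "roll": 0},
    {"hand": 1, "x": 0, "y": -0.069, "z": -0.046, "roll": 0},
    {"hand": 1, "x": 0, "y": -0.085, "z": -0.051, "roll": 0},
    {"hand": 1, "x": 0, "y": -0.101, "z": -0.056, "roll": 0},
    {"hand": 1, "x": 0, "y": -0.117, "z": -0.059, "roll": 0},
    {"hand": 1, "x": 0, "y": -0.135, "z": -0.06, "roll": 0},
    {"hand": 1, "x": 0, "y": -0.156, "z": -0.06, "roll": 0}
  ]
}}

```text
time: 8.88
tool_pos: [0.672, 0.035, 0.1762]
tcp_rot: [0.132, 3.136, 0.005]
wrist_force: [-8.0, 3.4, 3.5]
width: 0.126
grip_force: 30.7
```

>>> {"op": "servo_tool", "data": {
  "targets": [
    {"hand": 1, "x": 0, "y": -0.003, "z": 0, "roll": 0},
    {"hand": 1, "x": 0, "y": -0.006, "z": 0, "roll": 0},
    {"hand": 1, "x": 0, "y": -0.006, "z": 0, "roll": 0},
    {"hand": 1, "x": 0, "y": -0.006, "z": 0, "roll": 0}
  ]
}}

```text
time: 9.22
tool_pos: [0.6719, 0.0336, 0.1759]
tcp_rot: [0.133, 3.135, 0.009]
wrist_force: [-6.8, 9.0, 7.5]
width: 0.126
grip_force: 31.6
```

>>> {"op": "servo_tool", "data": {
  "targets": [
    {"hand": 0.5, "x": 0, "y": 0, "z": 0, "roll": 0},
    {"hand": 0.5, "x": 0, "y": 0, "z": 0, "roll": 0},
    {"hand": 0.5, "x": 0, "y": 0.003, "z": -0.06, "roll": 0},
    {"hand": 0.5, "x": 0, "y": 0.003, "z": -0.14, "roll": 0},
    {"hand": 0, "x": 0, "y": -0.08, "z": -0.22, "roll": 0},
    {"hand": 0, "x": 0.02, "y": -0.16, "z": -0.25, "roll": 0},
    {"hand": 0, "x": 0.03, "y": -0.176, "z": -0.25, "roll": 0},
    {"hand": 0, "x": 0.03, "y": -0.176, "z": -0.25, "roll": 0},
    {"hand": 0, "x": 0.03, "y": -0.176, "z": -0.25, "roll": 0}
  ]
}}

```text
time: 9.97
tool_pos: [0.6498, -0.0579, 0.2993]
tcp_rot: [0.137, 3.133, -0.001]
wrist_force: [0.6, -0.5, 0.1]
width: 0.499
grip_force: 0.0
```

```bash
python3 - <<'E'
from h import *
import pickle
s,im=snap('wrist');pickle.dump((s,im),open('A.pkl','wb'));print(s['tool_pos'],s['wrist_force'])
save(im,'w3.png')
E
```

```text
[ 0.64976512 -0.05789023  0.29931324] [ 0.56537812 -0.48390411  0.06079266]
```

>>> {"op": "servo_tool", "data": {
  "targets": [
    {"hand": 0, "x": 0, "y": -0.07, "z": 0, "roll": 0},
    {"hand": 0, "x": 0, "y": -0.14, "z": 0, "roll": 0},
    {"hand": 0, "x": 0, "y": -0.2, "z": 0, "roll": 0},
    {"hand": 0, "x": 0, "y": -0.2, "z": 0, "roll": 0},
    {"hand": 0, "x": 0, "y": -0.2, "z": 0, "roll": 0}
  ]
}}

```text
time: 10.43
tool_pos: [0.6402, -0.1561, 0.2954]
tcp_rot: [-0.136, -3.137, -0.002]
wrist_force: [-0.8, 0.7, 0.3]
width: 0.504
grip_force: 0.0
```

```bash
python3 - <<'E'
from h import *
import pickle
s,im=snap('wrist');pickle.dump((s,im),open('B.pkl','wb'));print(s['tool_pos'])
save(im,'w4.png')
_,i2=pickle.load(open('A.pkl','rb'));save(np.hstack([i2[:300,:400],im[:300,:400]]),'w34.png')
E
```

```text
[ 0.64020532 -0.15606482  0.29539234]
```

View pics/w34.png

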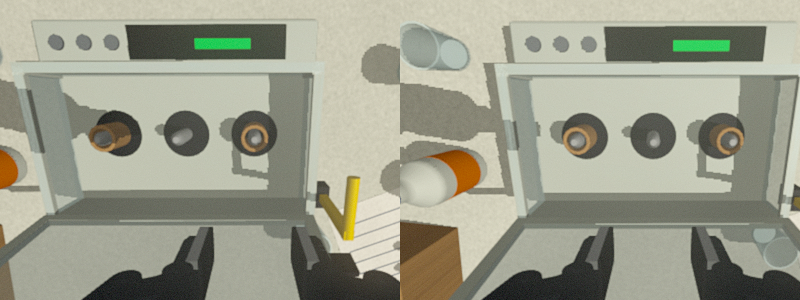

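```bash
python3 - <<'E'
from h import *
import pickle
D={k:pickle.load(open(k+'.pkl','rb')) for k in'AB'}
for k,(s,im) in D.items():
    h=hsv(im).astype(int)
    br=(h[...,0]<22)&(h[...,0]>5)&(h[...,1]>90)&(h[...,2]>50)
    for c,st,p in blobs(br,60,(70,90,360,180)): print(k,'brown',c,st[:4], np.percentile(h[p[:,1],p[:,0],2],[10,50,90]))
    dk=(h[...,2]<75)
    for c,st,p in blobs(dk,150,(70,95,360,175)):
        e=cv2.fitEllipse(cv2.convexHull(p.astype(np.int32))); print(k,'dark',c,st,np.round(e[0],1),np.round(e[1],1),plane('wrist',e[0],.02,s).round(4))
crops=[cv2.resize(im[100:170,80:350],None,fx=2.9,fy=4,interpolation=cv2.INTER_CUBIC) for s,im in D.values()]
save(np.vstack(crops),'w5.png')
E
```

```text
A brown [111.4 135.5] [ 89 122  42  30] [ 86. 103. 159.]
A brown [253.9 137. ] [241 123  27  29] [107. 152. 181.]
A dark [123.3 130.8] [ 97 111  44  45 786] [118.3 133. ] [41.  47.8] [ 0.606  -0.2524  0.02  ]
A dark [254. 134.] [232 112  45  43 595] [253.8 133.1] [43.2 44.5] [ 0.6238 -0.0524  0.02  ]
A dark [180.2 137.2] [164 114  44  42 492] [183.7 135.7] [33.5 46.4] [ 0.6184 -0.1565  0.02  ]
B brown [180.6 138.6] [163 125  34  30] [123. 153. 185.]
B brown [329.3 139.9] [315 126  29  29] [106.5 157.  184. ]
B brown [ 74.2 169. ] [ 70 155  11  25] [165.3 175.  178. ]
```

View pics/w5.png

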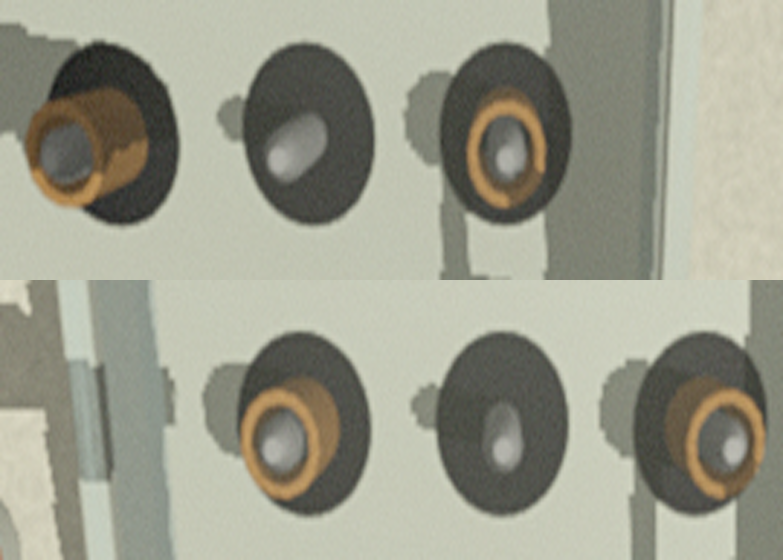

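```bash
python3 - <<'E'
from h import *
import pickle
D={k:pickle.load(open(k+'.pkl','rb'))[0] for k in'AB'}
f=lambda a,b:tri(ray('wrist',a,D['A']),ray('wrist',b,D['B']))
F=[]
for n,a,b in[('disc0',(118.6,133.2),(185.5,136)),('disc1',(186.6,133.2),(253.1,136)),('disc2',(254.5,133.2),(321.7,136)),('core0',(102.8,137.5),(176.9,141)),('core2',(254.8,138.2),(330,140.7)),('tip1',(177.6,140.5),(254,143))]:
    p,e=f(a,b);print(n,p.round(4),round(e,4),plane('wrist',a,.02,D['A']).round(4),plane('wrist',b,.02,D['B']).round(4))
E
```

```text
disc0 [ 0.6064 -0.2492  0.026 ] 0.0005 [ 0.6064 -0.252   0.02  ] [ 0.6075 -0.2507  0.02  ]
disc1 [ 0.6156 -0.1516  0.0205] 0.0004 [ 0.6152 -0.1516  0.02  ] [ 0.6161 -0.1516  0.02  ]
disc2 [ 0.6242 -0.0515  0.0222] 0.0004 [ 0.624  -0.0515  0.02  ] [ 0.6248 -0.051   0.02  ]
core0 [ 0.6071 -0.2511  0.0685] 0.0008 [ 0.6105 -0.2769  0.02  ] [ 0.6136 -0.2646  0.02  ]
core2 [ 0.6249 -0.0515  0.0681] 0.0001 [ 0.6314 -0.0517  0.02  ] [ 0.6328 -0.0389  0.02  ]
tip1 [ 0.6178 -0.1509  0.0777] 0.0001 [ 0.6247 -0.1667  0.02  ] [ 0.6264 -0.1512  0.02  ]
```

```bash
python3 - <<'E'
from h import *
q=np.array([plane('side',p,.045) for p in[(172.7,252),(216,252.8),(159.3,308.8),(207.3,308.8)]]);print(q.round(3),q.mean(0).round(3))
print('above core0',to((.607,-.251,.15)),to((.607,-.251,.034)))
E
```

```text
[[ 0.299 -0.187  0.045]
 [ 0.417 -0.203  0.045]
 [ 0.278 -0.357  0.045]
 [ 0.393 -0.369  0.045]] [ 0.347 -0.279  0.045]
above core0 [ 0.0497 -0.1972  0.291 ] [ 0.0494 -0.1975  0.523 ]
```

>>> {"op": "servo_tool", "data": {
  "targets": [
    {"hand": -0.4, "x": 0.05, "y": -0.08, "z": 0.07, "roll": 0},
    {"hand": -0.4, "x": 0.05, "y": -0.15, "z": 0.14, "roll": 0},
    {"hand": -0.4, "x": 0.05, "y": -0.197, "z": 0.21, "roll": 0},
    {"hand": -0.4, "x": 0.05, "y": -0.197, "z": 0.28, "roll": 0},
    {"hand": -0.4, "x": 0.05, "y": -0.197, "z": 0.34, "roll": 0},
    {"hand": -0.4, "x": 0.05, "y": -0.197, "z": 0.4, "roll": 0},
    {"hand": -0.4, "x": 0.05, "y": -0.197, "z": 0.46, "roll": 0},
    {"hand": -0.4, "x": 0.05, "y": -0.197, "z": 0.51, "roll": 0},
    {"hand": -0.4, "x": 0.05, "y": -0.197, "z": 0.52, "roll": 0},
    {"hand": -0.4, "x": 0.05, "y": -0.197, "z": 0.52, "roll": 0}
  ]
}}

```text
time: 11.32
tool_pos: [0.6052, -0.2491, 0.0337]
tcp_rot: [-0.13, -3.133, -0.004]
wrist_force: [-0.5, 0.2, 0.7]
width: 0.699
grip_force: 0.0
```

>>> {"op": "servo_tool", "data": {
  "targets": [
    {"hand": 0.5, "x": 0, "y": 0, "z": 0, "roll": 0},
    {"hand": 0.5, "x": 0, "y": 0, "z": 0, "roll": 0},
    {"hand": 0.5, "x": 0, "y": 0, "z": 0, "roll": 0},
    {"hand": 0.5, "x": 0, "y": 0, "z": 0, "roll": 0},
    {"hand": 0.5, "x": 0, "y": 0, "z": 0, "roll": 0}
  ],
  "grip_force": 20
}}

```text
time: 11.73
tool_pos: [0.6088, -0.2524, 0.0394]
tcp_rot: [0.133, 3.134, -0.002]
wrist_force: [0.4, 0.8, 4.7]
width: 0.426
grip_force: 20.4
```

>>> {"op": "servo_tool", "data": {
  "targets": [
    {"hand": 0.5, "x": 0, "y": 0, "z": -0.03, "roll": 0},
    {"hand": 0.5, "x": 0, "y": 0, "z": -0.08, "roll": 0},
    {"hand": 0.5, "x": 0, "y": 0, "z": -0.15, "roll": 0},
    {"hand": 0.5, "x": 0, "y": 0, "z": -0.22, "roll": 0},
    {"hand": 0.5, "x": 0, "y": 0, "z": -0.26, "roll": 0},
    {"hand": 0.5, "x": 0.07, "y": -0.02, "z": -0.26, "roll": 0},
    {"hand": 0.5, "x": 0.14, "y": -0.04, "z": -0.26, "roll": 0},
    {"hand": 0.5, "x": 0.21, "y": -0.06, "z": -0.26, "roll": 0},
    {"hand": 0.5, "x": 0.28, "y": -0.08, "z": -0.26, "roll": 0},
    {"hand": 0.5, "x": 0.35, "y": -0.1, "z": -0.26, "roll": 0}
  ]
}}

```text
time: 12.57
tool_pos: [0.4266, -0.2869, 0.1672]
tcp_rot: [0.133, 3.138, -0.001]
wrist_force: [0.5, -1.1, -0.1]
width: 0.418
grip_force: 21.1
```

>>> {"op": "servo_tool", "data": {
  "targets": [
    {"hand": 0.5, "x": 0.06, "y": -0.025, "z": 0, "roll": 0},
    {"hand": 0.5, "x": 0.12, "y": -0.05, "z": 0, "roll": 0},
    {"hand": 0.5, "x": 0.17, "y": -0.07, "z": 0, "roll": 0},
    {"hand": 0.5, "x": 0.17, "y": -0.07, "z": 0, "roll": 0},
    {"hand": 0.5, "x": 0.17, "y": -0.07, "z": 0, "roll": 0},
    {"hand": 0.5, "x": 0.17, "y": -0.07, "z": 0, "roll": 0}
  ]
}}

```text
time: 13.07
tool_pos: [0.3411, -0.3148, 0.1673]
tcp_rot: [0.135, 3.137, -0.001]
wrist_force: [0.4, 0.4, -1.0]
width: 0.426
grip_force: 21.1
```

```bash
python3 - <<'E'
from h import *
s,im=snap('wrist');print(s['tool_pos'],s['width'])
h=hsv(im).astype(int);m=(abs(h[...,0]-95)<8)&(h[...,1]>70)&(h[...,2]>60)
for c,st,p in blobs(m,500): print(c,st)
save(im,'w6.png');print(to((.343,-.314,.034)))
S,i2=snap('side');h=hsv(i2).astype(int);m=(abs(h[...,0]-95)<8)&(h[...,1]>70)&(h[...,2]>60)
for c,st,p in blobs(m,100,(140,230,240,345)): print('side',c,st)
E
```

```text
[ 0.34105425 -0.31476502  0.16733607] 0.42591455791456234
[289.1 166.8] [  197   107   195   129 19867]
[-0.0026  0.0017  0.2666]
side [187.7 289.8] [ 157  252   59   69 2850]
```

View pics/w6.png

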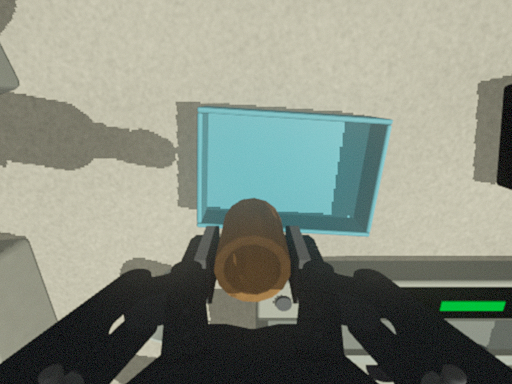

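```bash
python3 - <<'E'
from h import *
s=bot.read_state()
q=np.array([plane('wrist',p,.045,s) for p in[(199,107),(390,122),(370,235),(199,227)]]);print(q.round(3),q.mean(0).round(3))
print(proj('wrist',(.341,-.315,.148),s),proj('wrist',(.343,-.314,.005),s))
E
```

```text
[[ 0.269 -0.356  0.045]
 [ 0.297 -0.183  0.045]
 [ 0.411 -0.197  0.045]
 [ 0.387 -0.373  0.045]] [ 0.341 -0.277  0.045]
[250.14795515 224.50807949] [252.1165275  171.53884472]
```

>>> {"op": "servo_tool", "data": {
  "targets": [
    {"hand": 0.5, "x": -0.002, "y": 0.004, "z": 0.07, "roll": 0},
    {"hand": 0.5, "x": -0.002, "y": 0.004, "z": 0.14, "roll": 0},
    {"hand": 0.5, "x": -0.002, "y": 0.004, "z": 0.21, "roll": 0},
    {"hand": 0.5, "x": -0.002, "y": 0.004, "z": 0.25, "roll": 0},
    {"hand": 0.5, "x": -0.002, "y": 0.004, "z": 0.27, "roll": 0},
    {"hand": 0.5, "x": -0.002, "y": 0.004, "z": 0.276, "roll": 0},
    {"hand": 0.5, "x": -0.002, "y": 0.004, "z": 0.276, "roll": 0},
    {"hand": -0.1, "x": -0.002, "y": 0.004, "z": 0.276, "roll": 0},
    {"hand": -0.1, "x": -0.002, "y": 0.004, "z": 0.276, "roll": 0},
    {"hand": -0.1, "x": -0.002, "y": 0.004, "z": 0.276, "roll": 0}
  ]
}}

```text
time: 14.0
tool_pos: [0.3431, -0.3138, 0.0305]
tcp_rot: [0.133, 3.136, -0.004]
wrist_force: [-0.3, -0.7, -1.0]
width: 0.548
grip_force: 0.0
```

>>> {"op": "servo_tool", "data": {
  "targets": [
    {"hand": -0.1, "x": 0, "y": 0, "z": -0.04, "roll": 0},
    {"hand": -0.1, "x": 0, "y": 0, "z": -0.1, "roll": 0},
    {"hand": -0.1, "x": 0, "y": 0, "z": -0.18, "roll": 0},
    {"hand": -0.4, "x": -0.08, "y": 0, "z": -0.26, "roll": 0},
    {"hand": -0.4, "x": -0.16, "y": 0.08, "z": -0.3, "roll": 0},
    {"hand": -0.4, "x": -0.24, "y": 0.16, "z": -0.3, "roll": 0},
    {"hand": -0.4, "x": -0.32, "y": 0.24, "z": -0.3, "roll": 0},
    {"hand": -0.4, "x": -0.4, "y": 0.32, "z": -0.3, "roll": 0},
    {"hand": -0.4, "x": -0.48, "y": 0.4, "z": -0.3, "roll": 0},
    {"hand": -0.4, "x": -0.48, "y": 0.4, "z": -0.3, "roll": 0}
  ]
}}

```text
time: 14.83
tool_pos: [0.5651, -0.1614, 0.1798]
tcp_rot: [0.133, 3.136, -0.001]
wrist_force: [1.1, -0.3, -0.0]
width: 0.697
grip_force: 0.0
```

```bash
python3 - <<'E'
from h import *
s=bot.read_state();print(s['tool_pos'],to((.6245,-.0515,.0385),s))
S,i2=snap('side');h=hsv(i2).astype(int);m=(h[...,0]<22)&(h[...,0]>5)&(h[...,1]>90)&(h[...,2]>50)
for c,st,p in blobs(m,20,(150,180,345,345)): print('brown side',c,st)
E
```

```text
[ 0.56512396 -0.16137211  0.17983165] [-0.0988  0.2293  0.2828]
brown side [283.7 208.6] [278 199  13  19 170]
brown side [187.7 293.5] [181 283  14  22 244]
brown side [314.2 337.7] [302 324  29  21 291]
```

>>> {"op": "servo_tool", "data": {
  "targets": [
    {"hand": -0.4, "x": -0.05, "y": 0.07, "z": 0, "roll": 0},
    {"hand": -0.4, "x": -0.099, "y": 0.15, "z": 0, "roll": 0},
    {"hand": -0.4, "x": -0.099, "y": 0.229, "z": 0.02, "roll": 0},
    {"hand": -0.4, "x": -0.099, "y": 0.229, "z": 0.06, "roll": 0},
    {"hand": -0.4, "x": -0.099, "y": 0.229, "z": 0.12, "roll": 0},
    {"hand": -0.4, "x": -0.099, "y": 0.229, "z": 0.18, "roll": 0},
    {"hand": -0.4, "x": -0.099, "y": 0.229, "z": 0.24, "roll": 0},
    {"hand": -0.4, "x": -0.099, "y": 0.229, "z": 0.275, "roll": 0},
    {"hand": -0.4, "x": -0.099, "y": 0.229, "z": 0.283, "roll": 0},
    {"hand": -0.4, "x": -0.099, "y": 0.229, "z": 0.283, "roll": 0}
  ]
}}

```text
time: 15.72
tool_pos: [0.621, -0.0528, 0.0355]
tcp_rot: [-0.133, -3.136, -0.0]
wrist_force: [-0.0, -0.2, -0.2]
width: 0.703
grip_force: 0.0
```

>>> {"op": "servo_tool", "data": {
  "targets": [
    {"hand": 0.5, "x": 0, "y": 0, "z": 0, "roll": 0},
    {"hand": 0.5, "x": 0, "y": 0, "z": 0, "roll": 0},
    {"hand": 0.5, "x": 0, "y": 0, "z": 0, "roll": 0},
    {"hand": 0.5, "x": 0, "y": 0, "z": 0, "roll": 0},
    {"hand": 0.5, "x": 0, "y": 0, "z": 0, "roll": 0}
  ]
}}

```text
time: 16.13
tool_pos: [0.6243, -0.0531, 0.0391]
tcp_rot: [0.133, 3.134, -0.001]
wrist_force: [-0.1, -0.5, 6.1]
width: 0.402
grip_force: 21.8
```

>>> {"op": "servo_tool", "data": {
  "targets": [
    {"hand": 0.5, "x": 0, "y": 0, "z": -0.03, "roll": 0},
    {"hand": 0.5, "x": 0, "y": 0, "z": -0.08, "roll": 0},
    {"hand": 0.5, "x": 0, "y": 0, "z": -0.15, "roll": 0},
    {"hand": 0.5, "x": 0, "y": 0, "z": -0.22, "roll": 0},
    {"hand": 0.5, "x": 0, "y": 0, "z": -0.26, "roll": 0},
    {"hand": 0.5, "x": 0.06, "y": -0.045, "z": -0.26, "roll": 0},
    {"hand": 0.5, "x": 0.12, "y": -0.09, "z": -0.26, "roll": 0},
    {"hand": 0.5, "x": 0.18, "y": -0.14, "z": -0.26, "roll": 0},
    {"hand": 0.5, "x": 0.24, "y": -0.19, "z": -0.26, "roll": 0},
    {"hand": 0.5, "x": 0.3, "y": -0.24, "z": -0.26, "roll": 0}
  ]
}}

```text
time: 16.97
tool_pos: [0.4611, -0.1601, 0.1669]
tcp_rot: [0.132, 3.138, -0.001]
wrist_force: [-0.1, -0.9, -0.5]
width: 0.403
grip_force: 21.2
```

>>> {"op": "servo_tool", "data": {
  "targets": [
    {"hand": 0.5, "x": 0.06, "y": -0.05, "z": 0, "roll": 0},
    {"hand": 0.5, "x": 0.12, "y": -0.1, "z": 0, "roll": 0},
    {"hand": 0.5, "x": 0.18, "y": -0.15, "z": 0, "roll": 0},
    {"hand": 0.5, "x": 0.222, "y": -0.182, "z": 0, "roll": 0},
    {"hand": 0.5, "x": 0.222, "y": -0.182, "z": 0, "roll": 0},
    {"hand": 0.5, "x": 0.222, "y": -0.182, "z": 0, "roll": 0},
    {"hand": 0.5, "x": 0.222, "y": -0.182, "z": 0, "roll": 0}
  ]
}}

```text
time: 17.55
tool_pos: [0.3448, -0.2409, 0.167]
tcp_rot: [0.135, 3.137, -0.0]
wrist_force: [0.7, -0.4, -0.3]
width: 0.398
grip_force: 21.2
```

```bash
python3 - <<'E'
from h import *
s=bot.read_state();print(s['tool_pos'],s['width'],to((.346,-.241,.03),s))
S,i2=snap('side');h=hsv(i2).astype(int);m=(abs(h[...,0]-95)<8)&(h[...,1]>70)&(h[...,2]>60)
for c,st,p in blobs(m,100,(140,230,240,345)): print('side',c,st)
E
```

```text
[ 0.34476214 -0.24090957  0.16697211] 0.3983862854010624 [-2.100e-03  1.000e-04  2.739e-01]
side [186.7 286.3] [ 157  252   59   69 2848]
```

>>> {"op": "servo_tool", "data": {
  "targets": [
    {"hand": 0.5, "x": -0.002, "y": 0, "z": 0.07, "roll": 0},
    {"hand": 0.5, "x": -0.002, "y": 0, "z": 0.14, "roll": 0},
    {"hand": 0.5, "x": -0.002, "y": 0, "z": 0.21, "roll": 0},
    {"hand": 0.5, "x": -0.002, "y": 0, "z": 0.25, "roll": 0},
    {"hand": 0.5, "x": -0.002, "y": 0, "z": 0.27, "roll": 0},
    {"hand": 0.5, "x": -0.002, "y": 0, "z": 0.276, "roll": 0},
    {"hand": 0.5, "x": -0.002, "y": 0, "z": 0.276, "roll": 0},
    {"hand": -0.1, "x": -0.002, "y": 0, "z": 0.276, "roll": 0},
    {"hand": -0.1, "x": -0.002, "y": 0, "z": 0.276, "roll": 0},
    {"hand": -0.1, "x": -0.002, "y": 0, "z": 0.276, "roll": 0}
  ]
}}

```text
time: 18.43
tool_pos: [0.3467, -0.242, 0.0301]
tcp_rot: [0.133, 3.136, -0.003]
wrist_force: [0.5, 0.7, 0.4]
width: 0.552
grip_force: 0.0
```

>>> {"op": "servo_tool", "data": {
  "targets": [
    {"hand": -0.1, "x": 0, "y": 0, "z": -0.04, "roll": 0},
    {"hand": -0.1, "x": 0, "y": 0, "z": -0.1, "roll": 0},
    {"hand": -0.1, "x": 0, "y": 0, "z": -0.18, "roll": 0},
    {"hand": -1, "x": -0.02, "y": 0.08, "z": -0.26, "roll": 0},
    {"hand": -1, "x": -0.06, "y": 0.16, "z": -0.34, "roll": 0},
    {"hand": -1, "x": -0.1, "y": 0.24, "z": -0.42, "roll": 0},
    {"hand": -1, "x": -0.14, "y": 0.32, "z": -0.5, "roll": 0},
    {"hand": -1, "x": -0.18, "y": 0.4, "z": -0.5, "roll": 0},
    {"hand": -1, "x": -0.22, "y": 0.48, "z": -0.5, "roll": 0},
    {"hand": -1, "x": -0.24, "y": 0.56, "z": -0.5, "roll": 0}
  ]
}}

```text
time: 19.27
tool_pos: [0.4623, -0.0282, 0.2718]
tcp_rot: [0.135, 3.131, -0.001]
wrist_force: [1.1, -0.9, 0.0]
width: 0.999
grip_force: 0.0
```

>>> {"op": "servo_tool", "data": {
  "targets": [
    {"hand": -1, "x": 0, "y": 0.08, "z": 0, "roll": 0},
    {"hand": -1, "x": 0, "y": 0.16, "z": 0, "roll": 0},
    {"hand": -1, "x": 0, "y": 0.24, "z": 0, "roll": 0},
    {"hand": -1, "x": 0, "y": 0.32, "z": 0, "roll": 0},
    {"hand": -1, "x": 0, "y": 0.4, "z": 0, "roll": 0},
    {"hand": -1, "x": 0, "y": 0.4, "z": 0, "roll": 0},
    {"hand": -1, "x": 0, "y": 0.4, "z": 0, "roll": 0}
  ]
}}

```text
time: 19.85
tool_pos: [0.477, 0.1719, 0.2686]
tcp_rot: [0.126, 3.138, 0.001]
wrist_force: [-0.4, -0.9, 0.1]
width: 0.998
grip_force: 0.0
```

```bash
python3 - <<'E'
from h import *
import pickle
s,im=snap('wrist');print(s['tool_pos']);pickle.dump((s,im),open('C.pkl','wb'));save(im,'w7.png')
S,i2=snap('side');h=hsv(i2).astype(int);m=(h[...,0]<22)&(h[...,0]>5)&(h[...,1]>90)&(h[...,2]>50)
for c,st,p in blobs(m,20,(150,180,345,345)): print('brown side',c,st)
E
```

```text
[0.47699431 0.17189536 0.26856519]
brown side [190.6 269.9] [184 260  14  21 223]
brown side [187.9 293.5] [181 283  15  22 254]
brown side [314.1 337.7] [302 324  29  21 291]
```

View pics/w7.png

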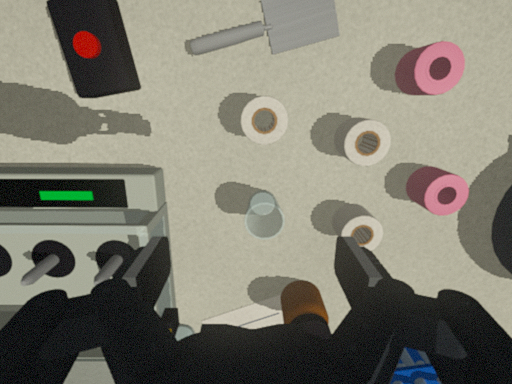

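```bash
cat >> h.py <<'E'
def rolls(s,im,roi=(170,60,480,300)):
    """white roll tops in a wrist view: (pixel, point at z=.05, diameter m)"""
    h=hsv(im).astype(int);m=((h[...,1]<40)&(h[...,2]>212)).astype(np.uint8)
    m=cv2.morphologyEx(m,cv2.MORPH_OPEN,np.ones((3,3)));out=[]
    for c,st,p in blobs(m,250,roi):
        (e,ax,_)=cv2.fitEllipse(cv2.convexHull(p.astype(np.int32)))
        cc,M,o=cam('wrist',s);dep=(M.T@(plane('wrist',e,.05,s)-o))[2]
        out.append((np.round(e,1),plane('wrist',e,.05,s).round(4),np.round(np.array(ax)*dep/cc['fx'],4)))
    return out
E
python3 - <<'E'
from h import *
import pickle
s,im=pickle.load(open('C.pkl','rb'))
for r in rolls(s,im): print(*r)
for n,p,z in[('bk',(264,220),0.),('bktop',(264,204),.07),('pinkB',(440,68),.05),('pinkC',(447,195),.05),('jarbot',(300,300),.05)]: print(n,plane('wrist',p,z,s).round(3))
# side view: brown inner bores
S,i2=snap('side');save(i2,'side2.png');h=hsv(i2).astype(int)
m=(h[...,0]>4)&(h[...,0]<22)&(h[...,1]>60)&(h[...,2]<200)
for c,st,p in blobs(m,6,(195,120,290,190)): print('side bore',c,st,plane('side',c,.05).round(3))
E
```

```text
bk [0.586 0.183 0.   ]
bktop [0.532 0.184 0.07 ]
pinkB [0.384 0.404 0.05 ]
pinkC [0.547 0.432 0.05 ]
jarbot [0.701 0.228 0.05 ]
side bore [262.1 136.6] [258 134   9   6  42] [0.599 0.318 0.05 ]
side bore [227.3 138.5] [223 136  10   6  42] [0.469 0.32  0.05 ]
side bore [217.6 161.1] [213 158  10   7  50] [0.43 0.19 0.05]
```

```bash
python3 - <<'E'
from h import *
import pickle
s,im=pickle.load(open('C.pkl','rb'));h=hsv(im)
print(h[105,264],h[128,382],h[220,361],h[60,200],h[200,330])
for e,sd in zip([(264.5,119.5),(367.5,142),(361.5,234)],[(217.6,161.1),(227.3,138.5),(262.1,136.6)]):
    print(plane('wrist',e,.05,s).round(4),tri(ray('wrist',e,s),ray('side',sd)))
E
sed -i 's/(h\[...,1\]<40)&(h\[...,2\]>212)/(h[...,1]<28)\&(h[...,2]>195)/' h.py
```

```text
[ 22  29 203] [ 22  28 202] [ 24  27 200] [ 27  31 181] [ 25  40 121]
[0.4272 0.1922 0.05  ] (array([0.42879663, 0.19243224, 0.04782757]), np.float64(0.0014540703636505964))
[0.4659 0.3217 0.05  ] (array([0.46777525, 0.32310804, 0.0474009 ]), np.float64(0.0014445201261777392))
[0.5961 0.3184 0.05  ] (array([0.59857701, 0.31983435, 0.04788156]), np.float64(0.0012182114580132984))
```

>>> {"op": "servo_tool", "data": {
  "targets": [
    {"hand": -1, "x": 0.05, "y": 0.016, "z": 0.07, "roll": 0},
    {"hand": -1, "x": 0.101, "y": 0.032, "z": 0.14, "roll": 0},
    {"hand": -1, "x": 0.101, "y": 0.032, "z": 0.21, "roll": 0},
    {"hand": -1, "x": 0.101, "y": 0.032, "z": 0.28, "roll": 0},
    {"hand": -1, "x": 0.101, "y": 0.032, "z": 0.35, "roll": 0},
    {"hand": -1, "x": 0.101, "y": 0.032, "z": 0.41, "roll": 0},
    {"hand": -1, "x": 0.101, "y": 0.032, "z": 0.46, "roll": 0},
    {"hand": -1, "x": 0.101, "y": 0.032, "z": 0.5, "roll": 0},
    {"hand": -1, "x": 0.101, "y": 0.032, "z": 0.521, "roll": 0},
    {"hand": -1, "x": 0.101, "y": 0.032, "z": 0.521, "roll": 0}
  ]
}}

```text
time: 20.83
tool_pos: [0.4262, 0.188, 0.0049]
tcp_rot: [-0.137, -3.134, 0.003]
wrist_force: [-1.7, 0.1, 0.0]
width: 0.997
grip_force: 0.0
```

>>> {"op": "servo_tool", "data": {
  "targets": [
    {"hand": 0, "x": 0, "y": 0, "z": 0, "roll": 0},
    {"hand": 0, "x": 0, "y": 0, "z": 0, "roll": 0},
    {"hand": 0, "x": 0, "y": 0, "z": 0, "roll": 0},
    {"hand": 0, "x": 0, "y": 0, "z": 0, "roll": 0},
    {"hand": 0, "x": 0, "y": 0, "z": 0, "roll": 0}
  ],
  "grip_force": 35
}}

```text
time: 21.25
tool_pos: [0.43, 0.1906, 0.0091]
tcp_rot: [0.133, 3.135, 0.002]
wrist_force: [0.3, -3.4, 6.5]
width: 0.705
grip_force: 38.6
```

```bash
python3 - <<'E'
from h import *
s=bot.read_state();print(s['tool_pos'],s['width'],s['grip_force'],s['wrist_force'])
p=s['tool_pos'];
for n,q in dict(s0=(.607,-.251),s1=(.616,-.151),s2=(.6245,-.0515)).items(): print(n,to((*q,p[2]),s))
E
```

```text
[0.42999934 0.19059261 0.00907145] 0.7049368799423612 38.584931921213865 [ 0.25924148 -3.40311215  6.45225148]
s0 [-4.274e-01 -8.501e-01  6.000e-04]
s1 [-0.4284 -0.6493  0.0008]
s2 [-0.4285 -0.4496  0.0011]
```

>>> {"op": "servo_tool", "data": {
  "targets": [
    {"hand": 0, "x": 0, "y": 0, "z": -0.04, "roll": 0},
    {"hand": 0, "x": 0, "y": 0, "z": -0.1, "roll": 0},
    {"hand": 0, "x": 0, "y": 0, "z": -0.18, "roll": 0},
    {"hand": 0, "x": 0, "y": 0, "z": -0.26, "roll": 0},
    {"hand": 0, "x": 0, "y": -0.07, "z": -0.29, "roll": 0},
    {"hand": 0, "x": -0.01, "y": -0.14, "z": -0.29, "roll": 0},
    {"hand": 0, "x": -0.04, "y": -0.21, "z": -0.29, "roll": 0},
    {"hand": 0, "x": -0.08, "y": -0.28, "z": -0.29, "roll": 0},
    {"hand": 0, "x": -0.12, "y": -0.35, "z": -0.29, "roll": 0},
    {"hand": 0, "x": -0.16, "y": -0.42, "z": -0.29, "roll": 0}
  ]
}}

```text
time: 22.08
tool_pos: [0.4904, -0.0274, 0.1529]
tcp_rot: [0.132, 3.137, 0.0]
wrist_force: [0.4, 0.8, -0.5]
width: 0.704
grip_force: 38.6
```

>>> {"op": "servo_tool", "data": {
  "targets": [
    {"hand": 0, "x": -0.04, "y": -0.065, "z": 0, "roll": 0},
    {"hand": 0, "x": -0.08, "y": -0.13, "z": 0, "roll": 0},
    {"hand": 0, "x": -0.12, "y": -0.195, "z": 0, "roll": 0},
    {"hand": 0, "x": -0.16, "y": -0.26, "z": 0, "roll": 0},
    {"hand": 0, "x": -0.2, "y": -0.325, "z": 0, "roll": 0},
    {"hand": 0, "x": -0.24, "y": -0.385, "z": 0, "roll": 0},
    {"hand": 0, "x": -0.267, "y": -0.43, "z": 0, "roll": 0},
    {"hand": 0, "x": -0.267, "y": -0.43, "z": 0, "roll": 0},
    {"hand": 0, "x": -0.267, "y": -0.43, "z": 0, "roll": 0},
    {"hand": 0, "x": -0.267, "y": -0.43, "z": 0, "roll": 0}
  ]
}}

```text
time: 22.92
tool_pos: [0.6042, -0.2507, 0.1517]
tcp_rot: [-0.134, -3.138, -0.002]
wrist_force: [-0.6, -0.2, -1.6]
width: 0.703
grip_force: 38.7
```

```bash
python3 - <<'E'
from h import *
s,im=snap('wrist');print(s['tool_pos'],s['width'],to((.607,-.251,.03),s));save(im,'w8.png')
S,i2=snap('side');save(i2,'side3.png');h=hsv(i2).astype(int)
m=(h[...,0]>4)&(h[...,0]<22)&(h[...,1]>60)&(h[...,2]<200)
for c,st,p in blobs(m,6,(195,120,290,190)): print('side bore',c,st,plane('side',c,.05).round(3))
E
```

```text
[ 0.60418968 -0.250743    0.15173634] 0.7026174292598667 [-0.0059 -0.0003  0.2435]
side bore [212.9 129. ] [212 125   2   9   9] [0.417 0.389 0.05 ]
side bore [262.  136.6] [258 134   9   6  42] [0.599 0.318 0.05 ]
side bore [227.3 138.6] [223 136  10   6  43] [0.469 0.32  0.05 ]
```

View pics/w8.png

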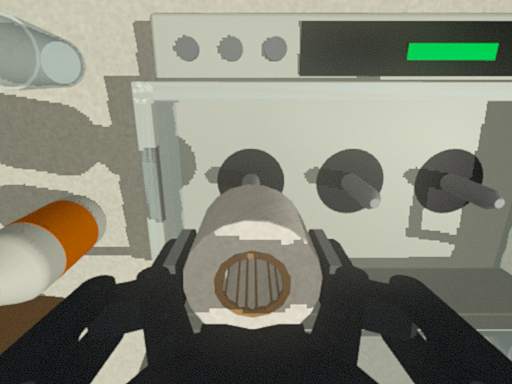

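```bash
python3 - <<'E'
from h import *
s=bot.read_state();
for z in(.19,.195): print(plane('wrist',(253,284),z,s).round(4))
E
```

```text
[ 0.6056 -0.2491  0.19  ]
[ 0.6019 -0.2488  0.195 ]
```

>>> {"op": "servo_tool", "data": {
  "targets": [
    {"hand": 0, "x": -0.006, "y": -0.002, "z": 0, "roll": 0},
    {"hand": 0, "x": -0.006, "y": -0.002, "z": 0.05, "roll": 0},
    {"hand": 0, "x": -0.006, "y": -0.002, "z": 0.09, "roll": 0},
    {"hand": 0, "x": -0.006, "y": -0.002, "z": 0.12, "roll": 0},
    {"hand": 0, "x": -0.006, "y": -0.002, "z": 0.15, "roll": 0},
    {"hand": 0, "x": -0.006, "y": -0.002, "z": 0.18, "roll": 0},
    {"hand": 0, "x": -0.006, "y": -0.002, "z": 0.21, "roll": 0},
    {"hand": 0, "x": -0.006, "y": -0.002, "z": 0.235, "roll": 0},
    {"hand": 0, "x": -0.006, "y": -0.002, "z": 0.243, "roll": 0},
    {"hand": 0, "x": -0.006, "y": -0.002, "z": 0.243, "roll": 0}
  ]
}}

```text
time: 23.85
tool_pos: [0.6071, -0.2517, 0.0302]
tcp_rot: [-0.132, -3.137, -0.001]
wrist_force: [1.8, 0.1, -0.8]
width: 0.701
grip_force: 38.7
```

>>> {"op": "servo_tool", "data": {
  "targets": [
    {"hand": -0.8, "x": 0, "y": 0, "z": 0, "roll": 0},
    {"hand": -0.8, "x": 0, "y": 0, "z": 0, "roll": 0},
    {"hand": -0.8, "x": 0, "y": 0, "z": 0, "roll": 0},
    {"hand": -0.8, "x": 0, "y": 0, "z": -0.05, "roll": 0},
    {"hand": -0.8, "x": 0, "y": 0, "z": -0.13, "roll": 0},
    {"hand": -0.8, "x": 0, "y": 0, "z": -0.21, "roll": 0},
    {"hand": -0.8, "x": 0.04, "y": 0.05, "z": -0.28, "roll": 0},
    {"hand": -1, "x": 0.1, "y": 0.1, "z": -0.32, "roll": 0},
    {"hand": -1, "x": 0.16, "y": 0.16, "z": -0.34, "roll": 0},
    {"hand": -1, "x": 0.22, "y": 0.22, "z": -0.34, "roll": 0}
  ]
}}

```text
time: 24.68
tool_pos: [0.5153, -0.1413, 0.2046]
tcp_rot: [0.135, 3.131, -0.003]
wrist_force: [0.8, 1.3, 0.4]
width: 1.005
grip_force: 0.0
```

>>> {"op": "servo_tool", "data": {
  "targets": [
    {"hand": -1, "x": 0.04, "y": 0.07, "z": 0, "roll": 0},
    {"hand": -1, "x": 0.08, "y": 0.14, "z": 0, "roll": 0},
    {"hand": -1, "x": 0.12, "y": 0.21, "z": 0, "roll": 0},
    {"hand": -1, "x": 0.154, "y": 0.29, "z": 0, "roll": 0},
    {"hand": -1, "x": 0.154, "y": 0.37, "z": 0, "roll": 0},
    {"hand": -1, "x": 0.154, "y": 0.45, "z": 0, "roll": 0},
    {"hand": -1, "x": 0.154, "y": 0.53, "z": 0, "roll": 0},
    {"hand": -1, "x": 0.154, "y": 0.61, "z": 0, "roll": 0},
    {"hand": -1, "x": 0.154, "y": 0.69, "z": 0, "roll": 0},
    {"hand": -1, "x": 0.154, "y": 0.77, "z": 0, "roll": 0}
  ]
}}

```text
time: 25.52
tool_pos: [0.4696, 0.2513, 0.2011]
tcp_rot: [0.133, 3.137, 0.001]
wrist_force: [0.5, -0.7, 0.5]
width: 0.997
grip_force: 0.0
```

>>> {"op": "servo_tool", "data": {
  "targets": [
    {"hand": -1, "x": 0, "y": 0.07, "z": 0, "roll": 0},
    {"hand": -1, "x": 0, "y": 0.13, "z": 0, "roll": 0},
    {"hand": -1, "x": 0, "y": 0.13, "z": 0, "roll": 0},
    {"hand": -1, "x": 0, "y": 0.13, "z": 0, "roll": 0}
  ]
}}

```text
time: 25.85
tool_pos: [0.4751, 0.3153, 0.2005]
tcp_rot: [0.129, 3.138, 0.0]
wrist_force: [-0.3, -0.5, 0.9]
width: 0.996
grip_force: 0.0
```

```bash
cat >> h.py <<'E'
def bores(i2,roi):
    h=hsv(i2).astype(int);m=(h[...,0]>4)&(h[...,0]<22)&(h[...,1]>60)&(h[...,2]<200)
    return [(c,st[4]) for c,st,p in blobs(m,10,roi)]
E
python3 - <<'E'
from h import *
s,im=snap('wrist');print(s['tool_pos'],to((.468,.322,.009),s))
for r in rolls(s,im,(0,0,512,384)): print(*r)
for c,a in bores(im,(150,100,360,384)): print('w',c,a,plane('wrist',c,.05,s).round(4))
S,i2=snap('side');save(i2,'side4.png')
for c,a in bores(i2,(195,120,290,190)): print('side bore',c,plane('side',c,.05).round(3))
for c,a in bores(i2,(240,190,340,300)): print('side mag bore',c,a,plane('side',c,.07).round(3))
E
```

```text
[0.47505219 0.3153117  0.200499  ] [0.0154 0.0121 0.383 ]
w [256.1 165.5] 292 [0.4672 0.3209 0.05  ]
w [341.2 241.8] 28 [0.5657 0.4122 0.05  ]
w [347.9 252.8] 41 [0.5808 0.4202 0.05  ]
w [342.1 255.6] 13 [0.584  0.4135 0.05  ]
w [353.8 263.1] 32 [0.5952 0.4275 0.05  ]
w [262.6 271.3] 216 [0.5976 0.3186 0.05  ]
w [346.5 269.9] 13 [0.6039 0.419  0.05  ]
w [206.3 323.6] 288 [0.6689 0.2411 0.05  ]
side bore [261.9 136.6] [0.599 0.318 0.05 ]
side bore [227.3 138.6] [0.469 0.32  0.05 ]
side mag bore [288.  255.7] 72 [ 0.607 -0.252  0.07 ]
```

>>> {"op": "servo_tool", "data": {
  "targets": [
    {"hand": -1, "x": 0.015, "y": 0.011, "z": 0.06, "roll": 0},
    {"hand": -1, "x": 0.015, "y": 0.011, "z": 0.12, "roll": 0},
    {"hand": -1, "x": 0.015, "y": 0.011, "z": 0.18, "roll": 0},
    {"hand": -1, "x": 0.015, "y": 0.011, "z": 0.24, "roll": 0},
    {"hand": -1, "x": 0.015, "y": 0.011, "z": 0.3, "roll": 0},
    {"hand": -1, "x": 0.015, "y": 0.011, "z": 0.35, "roll": 0},
    {"hand": -1, "x": 0.015, "y": 0.011, "z": 0.38, "roll": 0},
    {"hand": -1, "x": 0.015, "y": 0.011, "z": 0.383, "roll": 0},
    {"hand": -1, "x": 0.015, "y": 0.011, "z": 0.383, "roll": 0},
    {"hand": -1, "x": 0.015, "y": 0.011, "z": 0.383, "roll": 0}
  ]
}}

```text
time: 26.78
tool_pos: [0.4691, 0.3196, 0.0099]
tcp_rot: [0.135, 3.137, 0.001]
wrist_force: [-0.1, 0.0, 0.1]
width: 1.0
grip_force: 0.0
```

>>> {"op": "servo_tool", "data": {
  "targets": [
    {"hand": 0, "x": 0, "y": 0, "z": 0, "roll": 0},
    {"hand": 0, "x": 0, "y": 0, "z": 0, "roll": 0},
    {"hand": 0, "x": 0, "y": 0, "z": 0, "roll": 0},
    {"hand": 0, "x": 0, "y": 0, "z": 0, "roll": 0},
    {"hand": 0, "x": 0, "y": 0, "z": 0, "roll": 0}
  ],
  "grip_force": 35
}}

```text
time: 27.2
tool_pos: [0.4696, 0.3207, 0.0108]
tcp_rot: [0.133, 3.136, 0.003]
wrist_force: [-1.0, -1.0, 6.2]
width: 0.687
grip_force: 38.2
```

```bash
python3 - <<'E'
from h import *
s=bot.read_state();print(s['tool_pos'],s['width'],s['grip_force'],s['wrist_force'])
p=s['tool_pos'];
for n,q in dict(s1=(.616,-.151),s2=(.6245,-.0515)).items(): print(n,to((*q,p[2]),s))
E
```

```text
[0.46961928 0.32073651 0.01078622] 0.6866265490390283 38.18218655884266 [-0.99581613 -0.97977701  6.19962415]
s1 [-3.715e-01 -9.153e-01 -6.000e-04]
s2 [-3.716e-01 -7.156e-01 -2.000e-04]
```

>>> {"op": "servo_tool", "data": {
  "targets": [
    {"hand": 0, "x": 0, "y": 0, "z": -0.04, "roll": 0},
    {"hand": 0, "x": 0, "y": 0, "z": -0.1, "roll": 0},
    {"hand": 0, "x": 0, "y": 0, "z": -0.18, "roll": 0},
    {"hand": 0, "x": 0, "y": -0.02, "z": -0.26, "roll": 0},
    {"hand": 0, "x": 0, "y": -0.09, "z": -0.29, "roll": 0},
    {"hand": 0, "x": 0, "y": -0.16, "z": -0.29, "roll": 0},
    {"hand": 0, "x": 0, "y": -0.23, "z": -0.29, "roll": 0},
    {"hand": 0, "x": 0, "y": -0.3, "z": -0.29, "roll": 0},
    {"hand": 0, "x": 0, "y": -0.37, "z": -0.29, "roll": 0},
    {"hand": 0, "x": -0.02, "y": -0.44, "z": -0.29, "roll": 0}
  ]
}}

```text
time: 28.03
tool_pos: [0.4574, 0.0986, 0.1537]
tcp_rot: [-0.131, -3.138, -0.0]
wrist_force: [-0.2, 1.0, -1.8]
width: 0.692
grip_force: 38.5
```

>>> {"op": "servo_tool", "data": {
  "targets": [
    {"hand": 0, "x": -0.03, "y": -0.065, "z": 0, "roll": 0},
    {"hand": 0, "x": -0.07, "y": -0.13, "z": 0, "roll": 0},
    {"hand": 0, "x": -0.11, "y": -0.195, "z": 0, "roll": 0},
    {"hand": 0, "x": -0.16, "y": -0.25, "z": 0, "roll": 0},
    {"hand": 0, "x": -0.21, "y": -0.31, "z": 0, "roll": 0},
    {"hand": 0, "x": -0.26, "y": -0.37, "z": 0, "roll": 0},
    {"hand": 0, "x": -0.31, "y": -0.43, "z": 0, "roll": 0},
    {"hand": 0, "x": -0.351, "y": -0.475, "z": 0, "roll": 0},
    {"hand": 0, "x": -0.351, "y": -0.475, "z": 0, "roll": 0},
    {"hand": 0, "x": -0.351, "y": -0.475, "z": 0, "roll": 0}
  ]
}}

```text
time: 28.87
tool_pos: [0.6147, -0.1531, 0.1535]
tcp_rot: [-0.137, -3.139, -0.0]
wrist_force: [-0.1, 0.2, -1.3]
width: 0.694
grip_force: 38.6
```

>>> {"op": "servo_tool", "data": {
  "targets": [
    {"hand": 0, "x": 0, "y": 0, "z": 0, "roll": 0},
    {"hand": 0, "x": 0, "y": 0, "z": 0, "roll": 0}
  ]
}}

```text
time: 29.03
tool_pos: [0.6132, -0.1505, 0.1534]
tcp_rot: [-0.132, -3.138, -0.001]
wrist_force: [0.5, 0.4, -0.6]
width: 0.688
grip_force: 38.6
```

```bash
python3 - <<'E'
from h import *
s,im=snap('wrist');zt=s['tool_pos'][2]-.0105+.05;print(s['tool_pos'],s['width'],to((.616,-.151,.0305),s))
for c,a in bores(im,(180,230,330,330)): print('w',c,a,plane('wrist',c,zt,s).round(4))
S,i2=snap('side')
for c,a in bores(i2,(195,120,290,190)): print('side bore',c,plane('side',c,.05).round(3))
E
```

```text
[ 0.61322156 -0.15053649  0.153374  ] 0.6881972093901302 [-0.0059 -0.0006  0.2457]
w [252.  279.8] 2111 [ 0.6115 -0.1498  0.1929]
side bore [253.9 128. ] [0.574 0.378 0.05 ]
side bore [270. 135.] [0.63  0.325 0.05 ]
```

>>> {"op": "servo_tool", "data": {
  "targets": [
    {"hand": 0, "x": -0.007, "y": -0.001, "z": 0, "roll": 0},
    {"hand": 0, "x": -0.007, "y": -0.001, "z": 0.05, "roll": 0},
    {"hand": 0, "x": -0.007, "y": -0.001, "z": 0.09, "roll": 0},
    {"hand": 0, "x": -0.007, "y": -0.001, "z": 0.12, "roll": 0},
    {"hand": 0, "x": -0.007, "y": -0.001, "z": 0.15, "roll": 0},
    {"hand": 0, "x": -0.007, "y": -0.001, "z": 0.18, "roll": 0},
    {"hand": 0, "x": -0.007, "y": -0.001, "z": 0.21, "roll": 0},
    {"hand": 0, "x": -0.007, "y": -0.001, "z": 0.235, "roll": 0},
    {"hand": 0, "x": -0.007, "y": -0.001, "z": 0.244, "roll": 0},
    {"hand": 0, "x": -0.007, "y": -0.001, "z": 0.244, "roll": 0}
  ]
}}

```text
time: 29.97
tool_pos: [0.6172, -0.1519, 0.0316]
tcp_rot: [-0.132, -3.138, -0.001]
wrist_force: [0.3, -0.2, -1.7]
width: 0.691
grip_force: 38.5
```

>>> {"op": "servo_tool", "data": {
  "targets": [
    {"hand": -0.7, "x": 0, "y": 0, "z": 0, "roll": 0},
    {"hand": -0.7, "x": 0, "y": 0, "z": 0, "roll": 0},
    {"hand": -0.7, "x": 0, "y": 0, "z": 0, "roll": 0},
    {"hand": -0.7, "x": 0, "y": 0, "z": -0.05, "roll": 0},
    {"hand": -0.7, "x": 0, "y": 0, "z": -0.13, "roll": 0},
    {"hand": -0.7, "x": 0, "y": 0, "z": -0.21, "roll": 0},
    {"hand": -0.8, "x": 0.06, "y": 0, "z": -0.29, "roll": 0},
    {"hand": -1, "x": 0.14, "y": 0.01, "z": -0.36, "roll": 0},
    {"hand": -1, "x": 0.22, "y": 0.05, "z": -0.4, "roll": 0},
    {"hand": -1, "x": 0.29, "y": 0.11, "z": -0.4, "roll": 0}
  ]
}}

```text
time: 30.8
tool_pos: [0.5, -0.1039, 0.2316]
tcp_rot: [0.136, 3.13, -0.004]
wrist_force: [0.7, 1.3, 0.7]
width: 0.998
grip_force: 0.0
```

>>> {"op": "servo_tool", "data": {
  "targets": [
    {"hand": -1, "x": 0, "y": 0.08, "z": 0, "roll": 0},
    {"hand": -1, "x": 0, "y": 0.16, "z": 0, "roll": 0},
    {"hand": -1, "x": 0, "y": 0.24, "z": 0, "roll": 0},
    {"hand": -1, "x": 0, "y": 0.32, "z": 0, "roll": 0},
    {"hand": -1, "x": 0, "y": 0.4, "z": 0, "roll": 0},
    {"hand": -1, "x": 0, "y": 0.48, "z": 0, "roll": 0},
    {"hand": -1, "x": 0, "y": 0.56, "z": 0, "roll": 0},
    {"hand": -1, "x": -0.04, "y": 0.64, "z": 0, "roll": 0},
    {"hand": -1, "x": -0.1, "y": 0.72, "z": 0, "roll": 0},
    {"hand": -1, "x": -0.15, "y": 0.78, "z": 0, "roll": 0}
  ]
}}

```text
time: 31.63
tool_pos: [0.6005, 0.2762, 0.2274]
tcp_rot: [0.13, 3.138, 0.001]
wrist_force: [0.4, -0.4, 0.8]
width: 1.0
grip_force: 0.0
```

>>> {"op": "servo_tool", "data": {
  "targets": [
    {"hand": -1, "x": -0.05, "y": 0.03, "z": 0, "roll": 0},
    {"hand": -1, "x": -0.1, "y": 0.03, "z": 0, "roll": 0},
    {"hand": -1, "x": -0.1, "y": 0.03, "z": 0, "roll": 0},
    {"hand": -1, "x": -0.1, "y": 0.03, "z": 0, "roll": 0}
  ]
}}

```text
time: 31.97
tool_pos: [0.652, 0.2844, 0.226]
tcp_rot: [-0.134, -3.138, 0.0]
wrist_force: [-1.2, 0.2, 0.1]
width: 0.999
grip_force: 0.0
```

```bash
python3 - <<'E'
from h import *
s,im=snap('wrist');print(s['tool_pos'])
save(im,'w9.png')
S,i2=snap('side');save(i2,'side5.png')
for c,a in bores(i2,(195,110,320,190)): print('side bore',c,a,plane('side',c,.05).round(3))
for c,a in bores(i2,(240,190,340,300)): print('side mag bore',c,a,plane('side',c,.07).round(3))
for c,a in bores(im,(100,100,400,300)): 
  if a>60: print('w',c,a,plane('wrist',c,.05,s).round(4))
E
```

```text
[0.65204042 0.28444047 0.22603039]
side bore [213.  129.9] 11 [0.417 0.382 0.05 ]
side bore [269.8 135. ] 41 [0.629 0.325 0.05 ]
side bore [301.8 147. ] 89 [0.735 0.238 0.05 ]
side bore [300.1 158.9] 162 [0.717 0.171 0.05 ]
side bore [309.6 167.7] 19 [0.741 0.12  0.05 ]
side mag bore [285.8 227.2] 57 [ 0.617 -0.153  0.07 ]
side mag bore [288.1 255.6] 70 [ 0.608 -0.252  0.07 ]
w [286.7 143.2] 262 [0.6271 0.3264 0.05  ]
w [222.5 215.5] 1356 [0.7088 0.2438 0.05  ]
```

View pics/w9.png

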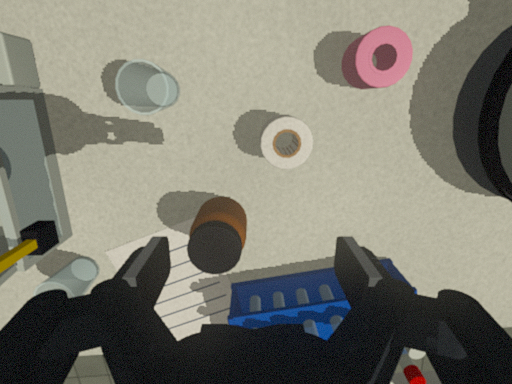

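```bash
python3 - <<'E'
from h import *
s=bot.read_state();print(to((.628,.3258,.0100),s))
print(proj('side',(.655,.034,.19)),proj('side',(.70,.034,.19)))
E
```

```text
[0.052  0.0793 0.4329]
[290.73177235 152.07118029] [305.65633535 151.06672904]
```

>>> {"op": "servo_tool", "data": {
  "targets": [
    {"hand": -1, "x": 0.052, "y": 0.079, "z": 0.03, "roll": 0},
    {"hand": -1, "x": 0.052, "y": 0.079, "z": 0.09, "roll": 0},
    {"hand": -1, "x": 0.052, "y": 0.079, "z": 0.15, "roll": 0},
    {"hand": -1, "x": 0.052, "y": 0.079, "z": 0.22, "roll": 0},
    {"hand": -1, "x": 0.052, "y": 0.079, "z": 0.29, "roll": 0},
    {"hand": -1, "x": 0.052, "y": 0.079, "z": 0.36, "roll": 0},
    {"hand": -1, "x": 0.052, "y": 0.079, "z": 0.41, "roll": 0},
    {"hand": -1, "x": 0.052, "y": 0.079, "z": 0.43, "roll": 0},
    {"hand": -1, "x": 0.052, "y": 0.079, "z": 0.43, "roll": 0},
    {"hand": -1, "x": 0.052, "y": 0.079, "z": 0.43, "roll": 0}
  ]
}}

```text
time: 32.9
tool_pos: [0.6287, 0.3259, 0.0125]
tcp_rot: [0.133, 3.138, 0.0]
wrist_force: [0.3, 0.3, 0.9]
width: 0.999
grip_force: 0.0
```

>>> {"op": "servo_tool", "data": {
  "targets": [
    {"hand": 0, "x": 0, "y": 0, "z": 0, "roll": 0},
    {"hand": 0, "x": 0, "y": 0, "z": 0, "roll": 0},
    {"hand": 0, "x": 0, "y": 0, "z": 0, "roll": 0},
    {"hand": 0, "x": 0, "y": 0, "z": 0, "roll": 0},
    {"hand": 0, "x": 0, "y": 0, "z": 0, "roll": 0}
  ]
}}

```text
time: 33.32
tool_pos: [0.6311, 0.3269, 0.0152]
tcp_rot: [0.133, 3.134, 0.004]
wrist_force: [-0.4, -0.4, 7.5]
width: 0.697
grip_force: 38.4
```

```bash
python3 - <<'E'
from h import *
s=bot.read_state();print(s['tool_pos'],s['width'],s['grip_force'],s['wrist_force'])
p=s['tool_pos'];print(to((.6245,-.0515,p[2]),s))
E
```

```text
[0.6311123  0.32692534 0.01524256] 0.6971840543922947 38.375201504677534 [-0.39882512 -0.35151029  7.49111092]
[-0.051  -0.7552 -0.0018]
```

>>> {"op": "servo_tool", "data": {
  "targets": [
    {"hand": 0, "x": 0, "y": 0, "z": -0.04, "roll": 0},
    {"hand": 0, "x": 0, "y": 0, "z": -0.1, "roll": 0},
    {"hand": 0, "x": 0, "y": 0, "z": -0.18, "roll": 0},
    {"hand": 0, "x": 0.02, "y": -0.02, "z": -0.26, "roll": 0},
    {"hand": 0, "x": 0.06, "y": -0.08, "z": -0.29, "roll": 0},
    {"hand": 0, "x": 0.1, "y": -0.14, "z": -0.29, "roll": 0},
    {"hand": 0, "x": 0.14, "y": -0.2, "z": -0.29, "roll": 0},
    {"hand": 0, "x": 0.17, "y": -0.26, "z": -0.29, "roll": 0},
    {"hand": 0, "x": 0.18, "y": -0.33, "z": -0.29, "roll": 0},
    {"hand": 0, "x": 0.18, "y": -0.4, "z": -0.29, "roll": 0}
  ]
}}

```text
time: 34.15
tool_pos: [0.5205, 0.1335, 0.1575]
tcp_rot: [0.131, 3.138, 0.001]
wrist_force: [0.6, 0.2, -1.2]
width: 0.696
grip_force: 38.3
```

>>> {"op": "servo_tool", "data": {
  "targets": [
    {"hand": 0, "x": 0, "y": -0.07, "z": 0, "roll": 0},
    {"hand": 0, "x": 0, "y": -0.14, "z": 0, "roll": 0},
    {"hand": 0, "x": 0, "y": -0.21, "z": 0, "roll": 0},
    {"hand": 0, "x": 0, "y": -0.28, "z": 0, "roll": 0},
    {"hand": 0, "x": -0.03, "y": -0.34, "z": 0, "roll": 0},
    {"hand": 0, "x": -0.1, "y": -0.355, "z": 0, "roll": 0},
    {"hand": 0, "x": -0.17, "y": -0.355, "z": 0, "roll": 0},
    {"hand": 0, "x": -0.231, "y": -0.355, "z": 0, "roll": 0},
    {"hand": 0, "x": -0.231, "y": -0.355, "z": 0, "roll": 0},
    {"hand": 0, "x": -0.231, "y": -0.355, "z": 0, "roll": 0}
  ]
}}

```text
time: 34.98
tool_pos: [0.6235, -0.0528, 0.157]
tcp_rot: [0.134, 3.138, -0.0]
wrist_force: [0.2, 0.1, -0.2]
width: 0.7
grip_force: 38.3
```

>>> {"op": "servo_tool", "data": {
  "targets": [
    {"hand": 0, "x": 0, "y": 0, "z": 0, "roll": 0},
    {"hand": 0, "x": 0, "y": 0, "z": 0, "roll": 0}
  ]
}}

```text
time: 35.15
tool_pos: [0.621, -0.052, 0.1566]
tcp_rot: [-0.133, -3.138, -0.0]
wrist_force: [-0.2, 0.5, -1.3]
width: 0.696
grip_force: 38.3
```

```bash
python3 - <<'E'
from h import *
s,im=snap('wrist');zt=s['tool_pos'][2]-.0145+.05;print(s['tool_pos'],s['width'],to((.6245,-.0515,.0345),s))
for c,a in bores(im,(180,230,330,340)): print('w',c,a,plane('wrist',c,zt,s).round(4))
E
```

```text
[ 0.62096377 -0.05203813  0.15663911] 0.6955386096231462 [-0.0072  0.0017  0.2443]
w [251.5 271.6] 2004 [ 0.6179 -0.0513  0.1921]
```

>>> {"op": "servo_tool", "data": {
  "targets": [
    {"hand": 0, "x": -0.01, "y": 0, "z": 0, "roll": 0},
    {"hand": 0, "x": -0.01, "y": 0, "z": 0.05, "roll": 0},
    {"hand": 0, "x": -0.01, "y": 0, "z": 0.09, "roll": 0},
    {"hand": 0, "x": -0.01, "y": 0, "z": 0.12, "roll": 0},
    {"hand": 0, "x": -0.01, "y": 0, "z": 0.15, "roll": 0},
    {"hand": 0, "x": -0.01, "y": 0, "z": 0.18, "roll": 0},
    {"hand": 0, "x": -0.01, "y": 0, "z": 0.21, "roll": 0},
    {"hand": 0, "x": -0.01, "y": 0, "z": 0.235, "roll": 0},
    {"hand": 0, "x": -0.01, "y": 0, "z": 0.243, "roll": 0},
    {"hand": 0, "x": -0.01, "y": 0, "z": 0.243, "roll": 0}
  ]
}}

```text
time: 36.03
tool_pos: [0.6269, -0.0527, 0.0355]
tcp_rot: [-0.133, -3.138, 0.0]
wrist_force: [-0.1, -0.6, -1.3]
width: 0.697
grip_force: 38.3
```

>>> {"op": "servo_tool", "data": {
  "targets": [
    {"hand": -0.7, "x": 0, "y": 0, "z": 0, "roll": 0},
    {"hand": -0.7, "x": 0, "y": 0, "z": 0, "roll": 0},
    {"hand": -0.7, "x": 0, "y": 0, "z": 0, "roll": 0},
    {"hand": -0.7, "x": 0, "y": 0, "z": -0.05, "roll": 0},
    {"hand": -0.7, "x": 0, "y": 0, "z": -0.13, "roll": 0},
    {"hand": -0.7, "x": 0, "y": 0, "z": -0.21, "roll": 0},
    {"hand": 0.3, "x": 0, "y": 0, "z": -0.29, "roll": 0},
    {"hand": 0.3, "x": 0, "y": 0, "z": -0.37, "roll": 0},
    {"hand": 0.3, "x": 0, "y": 0, "z": -0.45, "roll": 0},
    {"hand": 0.3, "x": 0, "y": 0, "z": -0.45, "roll": 0}
  ]
}}

```text
time: 36.87
tool_pos: [0.6324, -0.0534, 0.2719]
tcp_rot: [0.132, 3.121, -0.002]
wrist_force: [1.0, -0.3, 1.4]
width: 0.352
grip_force: 0.0
```

```bash
python3 - <<'E'
from h import *
s,im=snap('wrist');print(s['tool_pos'],s['wrist_force'])
save(im,'w10.png')
S,i2=snap('side');save(i2,'side6.png')
for c,a in bores(i2,(240,180,340,300)): print('side mag bore',c,a,plane('side',c,.07).round(3))
for c,a in bores(im,(0,60,400,250)):
  if a>60: print('w',c,a,plane('wrist',c,.07,s).round(4))
for n,q in(('side',i2),('wrist',im)):
  for c,st,p in blobs(yelmask(q),40,None): print(n,'yel',c,st,[x.round(0) for x in ends(p)])
print('peg model',proj('side',(.672,.034,.192)),proj('wrist',(.672,.034,.192),s))
for c,st,p in blobs(redmask(i2),40,(320,110,380,220)): print('bar side',c,st,[x.round(0) for x in ends(p)])
S,i3=snap('scene');save(i3,'scene6.png')
for c,st,p in blobs(redmask(i3),40,(120,60,330,250)): print('bar scene',c,st,[x.round(0) for x in ends(p)])
E
```

```text
[ 0.63237753 -0.05341499  0.27187453] [ 1.00053876 -0.28173454  1.3992089 ]
side mag bore [283.4 202.1] 55 [ 0.624 -0.053  0.07 ]
side mag bore [285.8 227.2] 56 [ 0.617 -0.153  0.07 ]
side mag bore [288.2 255.6] 69 [ 0.608 -0.252  0.07 ]
w [ 89.4 151.9] 239 [ 0.6053 -0.2521  0.07  ]
w [170.9 152.6] 221 [ 0.6147 -0.152   0.07  ]
w [252.2 152.5] 210 [ 0.6231 -0.052   0.07  ]
w [  1.4 185.7] 76 [ 0.6388 -0.3763  0.07  ]
side yel [196.9  67.7] [175  59  45  22 721] [array([219.,  66.]), array([175.,  69.])]
side yel [303.4 152. ] [294 149  17  12  69] [array([311., 154.]), array([294., 150.])]
wrist yel [348.8 238.2] [ 322  207   43   63 1087] [array([351., 206.]), array([347., 269.])]
wrist yel [508.7 349.2] [505 343   7  15  67] [array([508., 343.]), array([510., 357.])]
peg model [296.41981893 151.15499702] [355.51636528 227.47272502]
bar side [345.4 154.4] [339 135  14  39 165] [array([340., 135.]), array([351., 173.])]
bar scene [152.4  70.4] [120  60  71  23 948] [array([119.,  67.]), array([190.,  75.])]
bar scene [209.6  76.2] [204  67  11  19  80] [array([208.,  66.]), array([211.,  85.])]
bar scene [251.2  77.1] [244  67  16  21 257] [array([251.,  67.]), array([251.,  87.])]
bar scene [172.7 145.8] [144 140  59  12 237] [array([144., 142.]), array([202., 150.])]
bar scene [266.1 166.9] [262 164   9   7  40] [array([262., 167.]), array([270., 167.])]
```

View pics/w10.png

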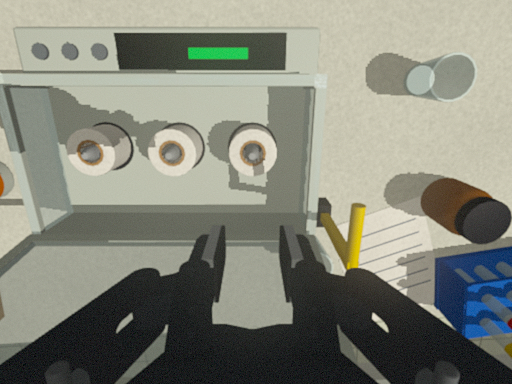

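>>> {"op": "servo_tool", "data": {
  "targets": [
    {"hand": 0.5, "x": 0, "y": 0, "z": 0, "roll": 0},
    {"hand": 0.5, "x": 0, "y": 0, "z": 0, "roll": 0}
  ]
}}

```text
time: 37.18
tool_pos: [0.6258, -0.0526, 0.2574]
tcp_rot: [-0.133, -3.134, -0.001]
wrist_force: [0.5, -0.2, -0.1]
width: 0.253
grip_force: 0.0
```

```bash
python3 - <<'E'
from h import *
s=bot.read_state();print(s['tool_pos'],to((.672,.0345,.25),s),to((.672,.0345,.174),s))
E
```

```text
[ 0.62581738 -0.05263435  0.25740288] [-0.0773  0.1815  0.0145] [-0.078   0.1814  0.1665]
```

>>> {"op": "servo_tool", "data": {
  "targets": [
    {"hand": 0.5, "x": -0.03, "y": 0.06, "z": 0, "roll": 0},
    {"hand": 0.5, "x": -0.06, "y": 0.12, "z": 0, "roll": 0},
    {"hand": 0.5, "x": -0.078, "y": 0.181, "z": 0, "roll": 0},
    {"hand": 0.5, "x": -0.078, "y": 0.181, "z": 0, "roll": 0},
    {"hand": 0.5, "x": -0.078, "y": 0.181, "z": 0.05, "roll": 0},
    {"hand": 0.5, "x": -0.078, "y": 0.181, "z": 0.1, "roll": 0},
    {"hand": 0.5, "x": -0.078, "y": 0.181, "z": 0.14, "roll": 0},
    {"hand": 0.5, "x": -0.078, "y": 0.181, "z": 0.166, "roll": 0},
    {"hand": 0.5, "x": -0.078, "y": 0.181, "z": 0.166, "roll": 0},
    {"hand": 0.5, "x": -0.078, "y": 0.181, "z": 0.166, "roll": 0}
  ]
}}

```text
time: 38.02
tool_pos: [0.6726, 0.0338, 0.1752]
tcp_rot: [-0.133, -3.135, 0.0]
wrist_force: [-0.2, 0.6, 0.7]
width: 0.251
grip_force: 0.0
```

>>> {"op": "servo_tool", "data": {
  "targets": [
    {"hand": 1, "x": 0, "y": 0, "z": 0, "roll": 0},
    {"hand": 1, "x": 0, "y": 0, "z": 0, "roll": 0},
    {"hand": 1, "x": 0, "y": 0, "z": 0, "roll": 0},
    {"hand": 1, "x": 0, "y": 0, "z": 0, "roll": 0}
  ],
  "grip_force": 30
}}

```text
time: 38.35
tool_pos: [0.6742, 0.0339, 0.1779]
tcp_rot: [0.133, 3.137, -0.0]
wrist_force: [-0.3, -0.8, -2.6]
width: 0.126
grip_force: 29.9
```

>>> {"op": "servo_tool", "data": {
  "targets": [
    {"hand": 1, "x": 0, "y": 0.017, "z": 0.001, "roll": 0},
    {"hand": 1, "x": 0, "y": 0.033, "z": 0.002, "roll": 0},
    {"hand": 1, "x": 0, "y": 0.049, "z": 0.005, "roll": 0},
    {"hand": 1, "x": 0, "y": 0.065, "z": 0.01, "roll": 0},
    {"hand": 1, "x": 0, "y": 0.081, "z": 0.015, "roll": 0},
    {"hand": 1, "x": 0, "y": 0.096, "z": 0.022, "roll": 0},
    {"hand": 1, "x": 0, "y": 0.111, "z": 0.03, "roll": 0},
    {"hand": 1, "x": 0, "y": 0.124, "z": 0.039, "roll": 0},
    {"hand": 1, "x": 0, "y": 0.138, "z": 0.05, "roll": 0},
    {"hand": 1, "x": 0, "y": 0.15, "z": 0.061, "roll": 0}
  ]
}}

```text
time: 39.18
tool_pos: [0.6805, 0.1094, 0.1458]
tcp_rot: [0.133, 3.138, -0.0]
wrist_force: [1.0, -0.1, 2.3]
width: 0.128
grip_force: 31.0
```

>>> {"op": "servo_tool", "data": {
  "targets": [
    {"hand": 1, "x": 0, "y": 0.011, "z": 0.012, "roll": 0},
    {"hand": 1, "x": 0, "y": 0.021, "z": 0.025, "roll": 0},
    {"hand": 1, "x": 0, "y": 0.031, "z": 0.039, "roll": 0},
    {"hand": 1, "x": 0, "y": 0.039, "z": 0.053, "roll": 0},
    {"hand": 1, "x": 0, "y": 0.046, "z": 0.068, "roll": 0},
    {"hand": 1, "x": 0, "y": 0.052, "z": 0.084, "roll": 0},
    {"hand": 1, "x": 0, "y": 0.056, "z": 0.1, "roll": 0},
    {"hand": 1, "x": 0, "y": 0.059, "z": 0.116, "roll": 0},
    {"hand": 1, "x": 0, "y": 0.061, "z": 0.132, "roll": 0},
    {"hand": 1, "x": 0, "y": 0.062, "z": 0.149, "roll": 0}
  ]
}}

```text
time: 40.02
tool_pos: [0.6831, 0.1396, 0.0725]
tcp_rot: [0.133, 3.138, -0.0]
wrist_force: [-6.8, -5.5, 38.9]
width: 0.125
grip_force: 33.5
```

>>> {"op": "servo_tool", "data": {
  "targets": [
    {"hand": 1, "x": 0, "y": 0, "z": 0.004, "roll": 0},
    {"hand": 1, "x": 0, "y": 0, "z": 0.008, "roll": 0},
    {"hand": 1, "x": 0, "y": 0, "z": 0.008, "roll": 0},
    {"hand": 1, "x": 0, "y": 0, "z": 0.008, "roll": 0}
  ]
}}

```text
time: 40.35
tool_pos: [0.6834, 0.1395, 0.0723]
tcp_rot: [0.134, 3.137, 0.0]
wrist_force: [-7.1, -4.0, 21.1]
width: 0.127
grip_force: 32.2
```

>>> {"op": "servo_tool", "data": {
  "targets": [
    {"hand": 0.5, "x": 0, "y": 0, "z": -0.006, "roll": 0},
    {"hand": 0.5, "x": 0, "y": 0, "z": -0.006, "roll": 0},
    {"hand": 0.5, "x": 0, "y": 0, "z": -0.006, "roll": 0},
    {"hand": 0.5, "x": 0, "y": 0, "z": -0.05, "roll": 0},
    {"hand": 0.5, "x": 0, "y": 0, "z": -0.12, "roll": 0},
    {"hand": 0.5, "x": 0, "y": 0, "z": -0.2, "roll": 0},
    {"hand": 0.5, "x": 0, "y": 0, "z": -0.28, "roll": 0},
    {"hand": 0.3, "x": 0.03, "y": 0, "z": -0.36, "roll": 0},
    {"hand": 0.3, "x": 0.07, "y": 0, "z": -0.44, "roll": 0},
    {"hand": 0.3, "x": 0.1, "y": 0, "z": -0.52, "roll": 0}
  ]
}}

```text
time: 41.18
tool_pos: [0.633, 0.144, 0.3228]
tcp_rot: [-0.133, -3.135, 0.0]
wrist_force: [1.3, 0.1, 0.6]
width: 0.348
grip_force: 0.0
```

>>> {"op": "servo_tool", "data": {
  "targets": [
    {"hand": 0.3, "x": 0, "y": -0.04, "z": -0.1, "roll": 0.038},
    {"hand": 0.3, "x": 0, "y": -0.1, "z": -0.12, "roll": 0.076},
    {"hand": 0.3, "x": 0, "y": -0.16, "z": -0.12, "roll": 0.114},
    {"hand": 0.3, "x": 0, "y": -0.22, "z": -0.12, "roll": 0.152},
    {"hand": 0.3, "x": 0, "y": -0.28, "z": -0.12, "roll": 0.19},
    {"hand": 0.3, "x": 0, "y": -0.34, "z": -0.12, "roll": 0.228},
    {"hand": 0.3, "x": 0, "y": -0.4, "z": -0.12, "roll": 0.266},
    {"hand": 0.3, "x": 0, "y": -0.46, "z": -0.12, "roll": 0.304},
    {"hand": 0.3, "x": 0, "y": -0.52, "z": -0.12, "roll": 0.342},
    {"hand": 0.3, "x": 0, "y": -0.58, "z": -0.12, "roll": 0.38}
  ]
}}

```text
time: 42.02
tool_pos: [0.6095, -0.1462, 0.3814]
tcp_rot: [-1.88, -2.513, 0.001]
wrist_force: [0.1, 0.5, -0.8]
width: 0.347
grip_force: 0.0
```

>>> {"op": "servo_tool", "data": {
  "targets": [
    {"hand": 0.3, "x": 0, "y": 0, "z": 0, "roll": 0.038},
    {"hand": 0.3, "x": 0, "y": 0, "z": 0, "roll": 0.076},
    {"hand": 0.3, "x": 0, "y": 0, "z": 0, "roll": 0.12},
    {"hand": 0.3, "x": 0, "y": 0, "z": 0, "roll": 0.12},
    {"hand": 0.3, "x": 0, "y": 0, "z": 0, "roll": 0.12},
    {"hand": 0.3, "x": 0, "y": 0, "z": 0, "roll": 0.12}
  ]
}}

```text
time: 42.52
tool_pos: [0.61, -0.1449, 0.3822]
tcp_rot: [-2.309, -2.128, 0.001]
wrist_force: [0.8, 0.2, 0.2]
width: 0.35
grip_force: 0.0
```

```bash
python3 - <<'E'
from h import *
s,im=snap('wrist');print(s['tool_pos'],s['wrist_force'],R.from_rotvec(s['tcp_rot']).as_matrix().round(3)[:,:2].T,s['width'])
save(im,'w11.png')
for c,st,p in blobs(redmask(im),60): print('w',c,st,[plane('wrist',q,.329,s).round(4) for q in ends(p)])
S,i2=snap('side')
for c,st,p in blobs(yelmask(i2),40,(270,120,340,200)): print('side yel',c,st)
b=[ends(p) for c,st,p in blobs(redmask(i2),40,(320,110,380,220))]
print('bar side',b)
for c in b: print(plane('side',np.mean(c,0),.329))
print(to((.7455,-.1614,.315),s))
E
```

```text
[ 0.61000537 -0.14486645  0.38222714] [0.8393461  0.24499381 0.21363329] [[ 0.081  0.997  0.001]
 [ 0.997 -0.081 -0.002]] 0.3498792778947788
w [66.9 75.3] [ 57  66  21  20 333] [array([ 0.4914, -0.0404,  0.329 ]), array([ 0.501 , -0.0485,  0.329 ])]
w [437.8 204.1] [ 410  113   57  191 3178] [array([ 0.7527, -0.0883,  0.329 ]), array([ 0.739 , -0.2426,  0.329 ])]
side yel [301.4 163.1] [287 155  23  24 138]
bar side [(array([339.69504099, 134.79765136]), array([350.90940197, 173.31750793]))]
[ 0.74658368 -0.16532608  0.329     ]
[-0.0109  0.273   0.134 ]
```

>>> {"op": "servo_tool", "data": {
  "targets": [
    {"hand": 0.3, "x": -0.012, "y": 0.07, "z": 0, "roll": 0},
    {"hand": 0.3, "x": -0.012, "y": 0.14, "z": 0, "roll": 0},
    {"hand": 0.3, "x": -0.012, "y": 0.21, "z": 0, "roll": 0},
    {"hand": 0.3, "x": -0.012, "y": 0.273, "z": 0, "roll": 0},
    {"hand": 0.3, "x": -0.012, "y": 0.273, "z": 0, "roll": 0},
    {"hand": 0.3, "x": -0.012, "y": 0.273, "z": 0, "roll": 0},
    {"hand": 0.3, "x": -0.012, "y": 0.273, "z": 0.05, "roll": 0},
    {"hand": 0.3, "x": -0.012, "y": 0.273, "z": 0.1, "roll": 0},
    {"hand": 0.3, "x": -0.012, "y": 0.273, "z": 0.136, "roll": 0},
    {"hand": 0.3, "x": -0.012, "y": 0.273, "z": 0.136, "roll": 0}
  ]
}}

```text
time: 43.45
tool_pos: [0.7424, -0.162, 0.3104]
tcp_rot: [-2.308, -2.122, 0.007]
wrist_force: [0.3, -0.2, -2.3]
width: 0.349
grip_force: 0.0
```

>>> {"op": "servo_tool", "data": {
  "targets": [
    {"hand": 1, "x": 0, "y": 0, "z": 0, "roll": 0},
    {"hand": 1, "x": 0, "y": 0, "z": 0, "roll": 0},
    {"hand": 1, "x": 0, "y": 0, "z": 0, "roll": 0},
    {"hand": 1, "x": 0, "y": 0, "z": 0, "roll": 0},
    {"hand": 1, "x": 0, "y": 0, "z": 0, "roll": 0}
  ]
}}

```text
time: 43.87
tool_pos: [0.7456, -0.1627, 0.3168]
tcp_rot: [2.313, 2.125, 0.001]
wrist_force: [-2.0, 1.1, -1.3]
width: 0.129
grip_force: 30.6
```

```bash
python3 - <<'E'
from h import *
s=bot.read_state();print(s['tool_pos'],s['width'],s['wrist_force'],s['grip_force'])
hx=np.array([.7177,-.159]);MX=np.array([.9964,-.085]);a0=np.arccos(-((s['tool_pos'][:2]-hx)@MX)/.235);print('a0',a0)
a=np.linspace(a0,0,41)
for k in range(4):
    b=a[10*k:10*k+11];print([(float((.47*(np.cos(b[0])-np.cos(t))).round(3)),float((.47*(np.sin(b[0])-np.sin(t))).round(3))) for t in b[1:]])
E
```

```text
[ 0.74562698 -0.16270243  0.31680966] 0.1289075522337405 [-2.0163399   1.11658618 -1.32657812] 30.608822107315063
a0 1.6908339624947655
[(-0.02, -0.002), (-0.04, -0.003), (-0.059, -0.003), (-0.079, -0.003), (-0.099, -0.001), (-0.119, 0.001), (-0.139, 0.004), (-0.158, 0.008), (-0.177, 0.012), (-0.196, 0.018)]
[(-0.019, 0.006), (-0.037, 0.013), (-0.056, 0.021), (-0.073, 0.03), (-0.091, 0.039), (-0.108, 0.05), (-0.125, 0.06), (-0.141, 0.072), (-0.157, 0.084), (-0.172, 0.097)]
[(-0.015, 0.013), (-0.029, 0.028), (-0.042, 0.042), (-0.055, 0.057), (-0.067, 0.073), (-0.078, 0.089), (-0.089, 0.106), (-0.099, 0.123), (-0.108, 0.141), (-0.117, 0.159)]
[(-0.008, 0.018), (-0.015, 0.037), (-0.021, 0.056), (-0.026, 0.075), (-0.031, 0.094), (-0.035, 0.114), (-0.038, 0.133), (-0.04, 0.153), (-0.041, 0.173), (-0.041, 0.193)]
```

>>> {"op": "servo_tool", "data": {
  "targets": [
    {"hand": 1, "x": 0, "y": -0.02, "z": -0.002, "roll": 0},
    {"hand": 1, "x": 0, "y": -0.04, "z": -0.003, "roll": 0},
    {"hand": 1, "x": 0, "y": -0.059, "z": -0.003, "roll": 0},
    {"hand": 1, "x": 0, "y": -0.079, "z": -0.003, "roll": 0},
    {"hand": 1, "x": 0, "y": -0.099, "z": -0.001, "roll": 0},
    {"hand": 1, "x": 0, "y": -0.119, "z": 0.001, "roll": 0},
    {"hand": 1, "x": 0, "y": -0.139, "z": 0.004, "roll": 0},
    {"hand": 1, "x": 0, "y": -0.158, "z": 0.008, "roll": 0},
    {"hand": 1, "x": 0, "y": -0.177, "z": 0.012, "roll": 0},
    {"hand": 1, "x": 0, "y": -0.196, "z": 0.018, "roll": 0}
  ]
}}

```text
time: 44.7
tool_pos: [0.6488, -0.1544, 0.3092]
tcp_rot: [2.31, 2.122, 0.006]
wrist_force: [1.5, 1.0, 4.5]
width: 0.126
grip_force: 30.8
```

>>> {"op": "servo_tool", "data": {
  "targets": [
    {"hand": 1, "x": 0, "y": -0.019, "z": 0.006, "roll": 0},
    {"hand": 1, "x": 0, "y": -0.037, "z": 0.013, "roll": 0},
    {"hand": 1, "x": 0, "y": -0.056, "z": 0.021, "roll": 0},
    {"hand": 1, "x": 0, "y": -0.073, "z": 0.03, "roll": 0},
    {"hand": 1, "x": 0, "y": -0.091, "z": 0.039, "roll": 0},
    {"hand": 1, "x": 0, "y": -0.108, "z": 0.05, "roll": 0},
    {"hand": 1, "x": 0, "y": -0.125, "z": 0.06, "roll": 0},
    {"hand": 1, "x": 0, "y": -0.141, "z": 0.072, "roll": 0},
    {"hand": 1, "x": 0, "y": -0.157, "z": 0.084, "roll": 0},
    {"hand": 1, "x": 0, "y": -0.172, "z": 0.097, "roll": 0}
  ]
}}

```text
time: 45.53
tool_pos: [0.5614, -0.1469, 0.2576]
tcp_rot: [-2.313, -2.125, -0.0]
wrist_force: [-0.2, 3.2, 2.5]
width: 0.123
grip_force: 32.1
```

>>> {"op": "servo_tool", "data": {
  "targets": [
    {"hand": 1, "x": 0, "y": -0.015, "z": 0.013, "roll": 0},
    {"hand": 1, "x": 0, "y": -0.029, "z": 0.028, "roll": 0},
    {"hand": 1, "x": 0, "y": -0.042, "z": 0.042, "roll": 0},
    {"hand": 1, "x": 0, "y": -0.055, "z": 0.057, "roll": 0},
    {"hand": 1, "x": 0, "y": -0.067, "z": 0.073, "roll": 0},
    {"hand": 1, "x": 0, "y": -0.078, "z": 0.089, "roll": 0},
    {"hand": 1, "x": 0, "y": -0.089, "z": 0.106, "roll": 0},
    {"hand": 1, "x": 0, "y": -0.099, "z": 0.123, "roll": 0},
    {"hand": 1, "x": 0, "y": -0.108, "z": 0.141, "roll": 0},
    {"hand": 1, "x": 0, "y": -0.117, "z": 0.159, "roll": 0}
  ]
}}

```text
time: 46.37
tool_pos: [0.5035, -0.142, 0.1772]
tcp_rot: [-2.313, -2.125, 0.0]
wrist_force: [1.7, 3.5, 1.1]
width: 0.126
grip_force: 33.2
```

>>> {"op": "servo_tool", "data": {
  "targets": [
    {"hand": 1, "x": 0, "y": -0.008, "z": 0.018, "roll": 0},
    {"hand": 1, "x": 0, "y": -0.015, "z": 0.037, "roll": 0},
    {"hand": 1, "x": 0, "y": -0.021, "z": 0.056, "roll": 0},
    {"hand": 1, "x": 0, "y": -0.026, "z": 0.075, "roll": 0},
    {"hand": 1, "x": 0, "y": -0.031, "z": 0.094, "roll": 0},
    {"hand": 1, "x": 0, "y": -0.034, "z": 0.108, "roll": 0},
    {"hand": 1, "x": 0, "y": -0.036, "z": 0.12, "roll": 0},
    {"hand": 1, "x": 0, "y": -0.037, "z": 0.13, "roll": 0},
    {"hand": 1, "x": 0, "y": -0.038, "z": 0.138, "roll": 0},
    {"hand": 1, "x": 0, "y": -0.039, "z": 0.145, "roll": 0}
  ]
}}

```text
time: 47.2
tool_pos: [0.4841, -0.1406, 0.1052]
tcp_rot: [-2.313, -2.125, 0.001]
wrist_force: [-1.6, 2.8, 1.8]
width: 0.126
grip_force: 34.2
```

```bash
python3 - <<'E'
from h import *
s=bot.read_state();print(s['tool_pos'],s['width'],s['wrist_force'],s['grip_force'])
S,i2=snap('side')
for c,st,p in blobs(redmask(i2),40,(225,185,260,260)): print(c,st)
E
```

```text
[ 0.48407958 -0.14056267  0.10520099] 0.1263538562799237 [-1.64086032  2.82980538  1.75322393] 34.159090518951416
[237.7 212. ] [236 203   5  19  67]
```

>>> {"op": "servo_tool", "data": {
  "targets": [
    {"hand": 1, "x": 0, "y": -0.001, "z": 0.006, "roll": 0},
    {"hand": 1, "x": 0, "y": -0.001, "z": 0.012, "roll": 0},
    {"hand": 1, "x": 0, "y": -0.001, "z": 0.018, "roll": 0},
    {"hand": 1, "x": 0, "y": -0.002, "z": 0.023, "roll": 0},
    {"hand": 1, "x": 0, "y": -0.002, "z": 0.027, "roll": 0},
    {"hand": 1, "x": 0, "y": -0.002, "z": 0.031, "roll": 0},
    {"hand": 1, "x": 0, "y": -0.002, "z": 0.034, "roll": 0},
    {"hand": 1, "x": 0, "y": -0.002, "z": 0.037, "roll": 0},
    {"hand": 1, "x": 0, "y": -0.002, "z": 0.039, "roll": 0},
    {"hand": 1, "x": 0, "y": -0.002, "z": 0.04, "roll": 0}
  ]
}}

```text
time: 48.08
tool_pos: [0.4828, -0.1404, 0.0852]
tcp_rot: [-2.312, -2.125, 0.002]
wrist_force: [-4.4, 2.8, 2.8]
width: 0.124
grip_force: 34.5
```

>>> {"op": "servo_tool", "data": {
  "targets": [
    {"hand": 1, "x": 0, "y": 0, "z": 0.001, "roll": 0},
    {"hand": 1, "x": 0, "y": 0, "z": 0.002, "roll": 0},
    {"hand": 1, "x": 0, "y": 0, "z": 0.003, "roll": 0}
  ]
}}

```text
time: 48.33
tool_pos: [0.4827, -0.1404, 0.0838]
tcp_rot: [-2.312, -2.124, 0.002]
wrist_force: [-4.2, 2.7, 0.9]
width: 0.125
grip_force: 34.6
```

Not yet at the stop; continue in small steps.

>>> {"op": "servo_tool", "data": {
  "targets": [
    {"hand": 1, "x": 0, "y": 0, "z": 0.0015, "roll": 0},
    {"hand": 1, "x": 0, "y": 0, "z": 0.003, "roll": 0},
    {"hand": 1, "x": 0, "y": 0, "z": 0.0045, "roll": 0},
    {"hand": 1, "x": 0, "y": 0, "z": 0.006, "roll": 0},
    {"hand": 1, "x": 0, "y": 0, "z": 0.006, "roll": 0}
  ]
}}

```text
time: 48.75
tool_pos: [0.4826, -0.1404, 0.0806]
tcp_rot: [-2.312, -2.124, 0.002]
wrist_force: [-3.3, 2.4, 0.7]
width: 0.124
grip_force: 34.6
```

```bash
python3 - <<'E'
from h import *
s=bot.read_state();print(s['tool_pos'],s['width'],s['wrist_force'],s['grip_force'])
E
```

```text
[ 0.48264877 -0.14038316  0.08062151] 0.12399594577456485 [-3.32859445  2.43799319  0.69207127] 34.582831263542175
```

>>> {"op": "servo_tool", "data": {
  "targets": [
    {"hand": 1, "x": 0, "y": 0, "z": 0.0015, "roll": 0},
    {"hand": 1, "x": 0, "y": 0, "z": 0.003, "roll": 0},
    {"hand": 1, "x": 0, "y": 0, "z": 0.0045, "roll": 0},
    {"hand": 1, "x": 0, "y": 0, "z": 0.006, "roll": 0},
    {"hand": 1, "x": 0, "y": 0, "z": 0.006, "roll": 0}
  ]
}}

```text
time: 49.17
tool_pos: [0.4826, -0.1404, 0.0782]
tcp_rot: [-2.312, -2.124, 0.002]
wrist_force: [-5.7, 3.3, 4.9]
width: 0.124
grip_force: 35.0
```

>>> {"op": "servo_tool", "data": {
  "targets": [
    {"hand": 1, "x": 0, "y": 0, "z": 0.001, "roll": 0},
    {"hand": 1, "x": 0, "y": 0, "z": 0.002, "roll": 0},
    {"hand": 1, "x": 0, "y": 0, "z": 0.003, "roll": 0},
    {"hand": 1, "x": 0, "y": 0, "z": 0.003, "roll": 0}
  ]
}}

```text
time: 49.5
tool_pos: [0.4827, -0.1404, 0.0779]
tcp_rot: [-2.312, -2.124, 0.003]
wrist_force: [-8.9, 3.7, 12.1]
width: 0.127
grip_force: 35.9
```

>>> {"op": "servo_tool", "data": {
  "targets": [
    {"hand": 0.2, "x": 0, "y": 0, "z": 0, "roll": 0},
    {"hand": 0.2, "x": 0, "y": 0, "z": 0, "roll": 0},
    {"hand": 0.2, "x": 0, "y": 0, "z": 0, "roll": 0},
    {"hand": 0.2, "x": 0, "y": 0, "z": -0.03, "roll": 0},
    {"hand": 0.2, "x": 0, "y": 0, "z": -0.1, "roll": 0},
    {"hand": 0.2, "x": 0, "y": 0, "z": -0.18, "roll": 0},
    {"hand": 0.2, "x": 0, "y": 0, "z": -0.26, "roll": 0},
    {"hand": 0.2, "x": 0, "y": 0, "z": -0.34, "roll": 0},
    {"hand": 0.2, "x": 0, "y": 0, "z": -0.4, "roll": 0},
    {"hand": 0.2, "x": 0, "y": 0, "z": -0.4, "roll": 0}
  ]
}}

```text
time: 50.33
tool_pos: [0.4883, -0.1423, 0.2857]
tcp_rot: [2.303, 2.116, 0.011]
wrist_force: [0.8, 0.2, 0.7]
width: 0.398
grip_force: 0.0
```

```bash
python3 - <<'E'
from h import *
s,im=snap('wrist');print(s['tool_pos'],s['wrist_force'])
w=[ends(p) for c,st,p in blobs(redmask(im),300,(180,60,330,330))];print([[plane('wrist',q,.095,s).round(4) for q in e] for e in w])
S,i2=snap('side');_,i3=snap('scene');save(i2,'side9.png')
r=lambda q,roi:[(c,st) for c,st,p in blobs(redmask(q),40,roi)]
print(r(i2,(225,185,260,260)),r(i3,(185,160,250,190)))
print([(c,st) for c,st,p in blobs(yelmask(i2),40,(270,120,340,200))],[(c,st) for c,st,p in blobs(yelmask(i3),40,(230,200,330,250))])
E
```

```text
[ 0.48826718 -0.14230232  0.28565239] [0.75601482 0.15171358 0.68948891]
[[array([ 0.488 , -0.0672,  0.095 ]), array([ 0.4747, -0.217 ,  0.095 ])]]
[(array([238., 222.]), array([236, 202,   5,  41, 156], dtype=int32))] [(array([216.6, 173.8]), array([195, 170,  45,   8, 113], dtype=int32))]
[(array([301.2, 162.7]), array([287, 155,  22,  23, 132], dtype=int32))] [(array([281.8, 229.3]), array([256, 220,  47,  17, 238], dtype=int32))]
```

View pics/side9.png

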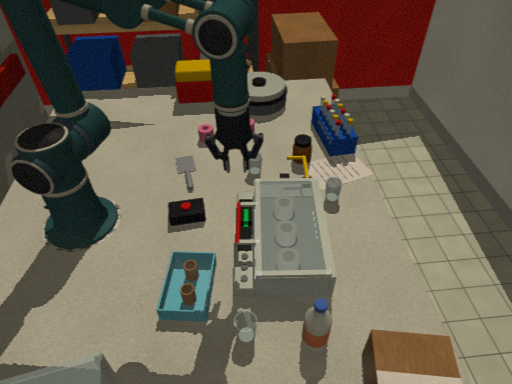

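The side view shows the hood shut, with the bar at (238,222), the same pixels as at the start. The stay lies flat at (301,163), both cores are in the tray at (190,270) and (188,293), and the three rolls are on their spindles at (284–290, 208–258). The gripper is touching nothing.

```bash
python3 -c "
from workcell import ticket
print(ticket.finish_job())"
```

```text
the job is handed in; nothing more can be done
None
```

I handed the job in at about 50 s of the 210 s: both spent cores are in the tray, all three fresh rolls are seated, the stay is flat and the hood is shut, in the order asked; the hand-in gave back no verdict.

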